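# Spanner and scrubbing brush back in their own clips

### The arm

A 6-joint arm with a two-finger parallel gripper is mounted at the origin on the work surface. World frame = base frame: x ahead of the robot, y to its left, z up, the work surface at z = 0. Lengths are in m, angles in rad, forces in N, time in s.
With the tool pointing down it reaches from about 0.3 to 0.875 m from the base axis. Payload 6.4 kg.
Tool frame: the origin (TCP) lies midway between the tips of the shut fingers; the grasp point (between the pads) lies 19 mm behind it; z points along the fingers, y is the line along which they close (so a half turn about z gives the same grasp; the last joint's range is limited). The gripper opens to 85 mm and grips with 20 to 120 N. Pads are 22 mm wide; open, the fingers measure 114 mm over their backs; the gripper's body (76 mm by 85 mm) begins 54 mm behind the grasp point. The pads swing forward as they close: fully open they stand 13 mm farther back than shut.
Start: joints at [-1.362, 0.181, 1.607, -0, 1.354, -0.206], TCP at [0.232, -0.526, 0.231] pointing down, gripper open.
Joint ranges: [-2.99, 2.99], [-0.89, 2.07], [0.3, 2.58], [-1.14, 4.28], [0, 2.63], [-3.12, 3.12]. Speed limits (rad/s): [2.57, 2.57, 3.01, 3.14, 3.14, 3.14].

### API

Orientations are given as a unit quaternion [w, x, y, z].
In Python, from bench import ctrl, vision, workorder gives the robot as it stands. The module is installed in compiled form; this text tells all that it offers.
- The arm moves only by the tool servo_tool, never from a script. Its argument "steps" is a list of rows, each an object of numbers: "dx", "dy", "dz": the shift along the world's x, y, z as a fraction of full scale; "wx", "wy", "wz": the turn, a rotation vector about the world's x, y, z as a fraction of full scale. A call has exactly 5 rows; each row is the pose to reach, as a shift and turn from the pose commanded when the call began, turning the shorter way round; what a row does not reach only later rows make up. Full scale, the value 1, is 100 mm for a shift and pi rad for a turn. A row lasts 1/12 s, in which the tool goes at most 41.7 mm and 7.16 degrees, less where a joint would pass 70% of its speed; a pose out of reach is approached as far as the arm can. A call with a number of a shift or a turn outside -1 to 1 is refused whole. A call with a gripper value outside its range is refused whole. "jaw" is the opening, from 0 (shut) to 1 (fully open), set as the call begins (left out, the last holds). The fingers move at their own pace and stop on an object; the grip force is fixed at half the most. Time passes only in rows, so rows that repeat a pose let the fingers close, or fill a call up. It gives the time, the measured TCP pose, the force, the opening and the grip force at its end, in the units of the state.
- ctrl.get_obs(): the state, without advancing time (a new reading comes with each control period).
- vision.camera(name): name is "side" or "top" or "wrist"; returns a dict with "frame" (480x640x3 uint8, red, green, blue), "vfov" (degrees; the focal length in pixels is half the picture's height over the tangent of half this angle, whatever the lens; pixels are square), "cx", "cy" (the principal point, pixels), "camera_from_world" (4x4, takes a point from world to camera coordinates). Camera axes: x right, y up, looking along -z (the intrinsics and any distortion apply to the point x, -y, -z); pixel columns grow to the right and rows downward; lengths in m; the calibration is good to about 2 mm. The wrist camera is an equidistant fisheye: a pixel r from the principal point sees the ray r / f radians off the axis. A picture is of the moment at which its call begins. There is no depth.
- workorder.hand_in(): hands the job in; it is judged then, once.
The state is a dict: "time_s": time; "q": joint angles; "dq": joint speeds; "joint_efforts": joint torques, N m; "eef_pos": TCP position; "eef_rot": TCP orientation; "wrist_force": force on the tool from outside, world axes, zero at the start; "torque": the same for the moment, N m; "opening": opening from 0.0 (shut) to 1.0 (fully open); "grasp_force": force on a finger pad.
Only numpy, scipy, OpenCV 4.12 (cv2) and the standard library are available. Lean on these libraries where they do the work, as an engineer would, in place of code of your own. Each camera call takes 0.05 s, during which the arm holds its last target. There are 200 camera calls.

### The job

Put the spanner and the scrubbing brush away under the sink: each goes in the sloping storage place whose label matches the colour of its grip, head uppermost, snapped fully down into both spring clips and slid down so that its butt end rests against the foot stop. Press them in firmly but without brute force, and leave the other things where they stand.

Things in the scene. Friction and masses are not known exactly. Their poses are not given: they have to be found in the camera images.
- spanner: Steel adjustable spanner with a round red plastic-coated grip, 195 mm long, about 0.25 kg, lying flat. Origin: underside of the grip's middle. x runs along it to the head, z is up as it lies. The grip is 19 mm in diameter, its axis at z = 9.5 mm, from the rounded butt at x = -62 mm to x = 60 mm; then a steel shank 22 mm wide and the head from x = 93 to 133 mm, 44 mm wide, 19 mm thick.
- spanner_grip (a point): Middle of the spanner's grip, on the grip's axis, 9.5 mm above the body's origin; fully stored it is at x = 0, y = 0, z = 9.5 mm of its place.
- brush: Green plastic scrubbing brush, 195 mm long, about 0.12 kg, lying on its back with white bristles up. Origin: underside of the middle of its round green grip. x runs along it to the head, z is up as it lies. Grip as on the spanner: 19 mm in diameter, axis at z = 9.5 mm, rounded butt at x = -62 mm, to x = 60 mm; head from x = 81 to 133 mm, 46 mm wide, with bristles up to z = 31 mm.
- brush_grip (a point): Middle of the brush's grip, on the grip's axis, 9.5 mm above the body's origin; fully stored it is at x = 0, y = 0, z = 9.5 mm of its place.
- red_place: Red-labelled storage place: grey sloping plate 150 x 80 mm with red patches and red back, on a fixed stand. Origin: where the underside of a fully stored tool's grip has its middle, 76 mm above the board; the plate's face is at z = -16 mm. x runs up the slope, z square out of the plate. Slope 30 degrees, rising towards the robot (within 10 degrees); z leans away from it.
- red_clip_low (a point): Cradle block top, lower spring clip of the red place, at x = -39, z = 0 mm; clip 14 mm long in x, 64 mm free between the two clips. Two sprung jaws, 29 mm over their outer faces, 21 mm high, have round lips at z = 18 mm, 13 mm apart, and give up to 6 mm each. A 19 mm grip pressed square down in both clips meets about 8 to 15 N in all, then snaps past the lips onto the blocks.
- red_clip_high (a point): Top of the cradle block of the upper spring clip of the red place, at x = +39, z = 0 mm; the same as the lower clip.
- red_foot (a point): Middle of the up-slope face of the fixed red foot stop of the red place, at x = -62, z = 9.5 mm; 26 mm wide, its top at z = 14 mm. A stored tool's butt rests against it. Press a tool in some 5 to 12 mm up-slope, clear of the stop, then slide it down: the clips' grip resists by a few N, the stop is felt as a firm end.
- green_place: Green-labelled storage place: grey sloping plate 150 x 80 mm with green patches and green back, on a fixed stand. Origin: where the underside of a fully stored tool's grip has its middle, 76 mm above the board; the plate's face is at z = -16 mm. x runs up the slope, z square out of the plate. Slope 30 degrees, rising towards the robot (within 10 degrees); z leans away from it.
- green_clip_low (a point): Cradle block top, lower spring clip of the green place, at x = -39, z = 0 mm; clip 14 mm long in x, 64 mm free between the two clips. Two sprung jaws, 29 mm over their outer faces, 21 mm high, have round lips at z = 18 mm, 13 mm apart, and give up to 6 mm each. A 19 mm grip pressed square down in both clips meets about 8 to 15 N in all, then snaps past the lips onto the blocks.
- green_clip_high (a point): Top of the cradle block of the upper spring clip of the green place, at x = +39, z = 0 mm; the same as the lower clip.
- green_foot (a point): Middle of the up-slope face of the fixed green foot stop of the green place, at x = -62, z = 9.5 mm; 26 mm wide, its top at z = 14 mm. A stored tool's butt rests against it. Press a tool in some 5 to 12 mm up-slope, clear of the stop, then slide it down: the clips' grip resists by a few N, the stop is felt as a firm end.
- blue_place: Blue-labelled storage place: grey sloping plate 150 x 80 mm with blue patches and blue back, on a fixed stand. Origin: where the underside of a fully stored tool's grip has its middle, 76 mm above the board; the plate's face is at z = -16 mm. x runs up the slope, z square out of the plate. Slope 30 degrees, rising towards the robot (within 10 degrees); z leans away from it. Stays empty.
- turntable: Red plastic turntable, fixed, 210 mm across, 22 mm high; origin at the centre of its underside. A fixed blue tub, 85 mm high, stands nearer the robot on this side.
- bottle_a: Closed white bottle with blue cap, 68 mm across, 190 mm high, loose on the turntable; origin under its centre.
- bottle_b: Closed white bottle with red cap, 72 mm across, 170 mm high, loose on the turntable; origin under its centre.
- mug: White ceramic mug of pegs, 80 mm across, 90 mm high (pegs to 130 mm), handle at its +y; loose; origin under its centre. A fixed grey flip-top bin, 282 mm high, stands beyond it at the side.
- can: Metal can with yellow label, 66 mm across, 100 mm high, loose; origin under its centre.
- jar: Amber jar with white cap, 66 mm across, 90 mm high, loose; origin under its centre.

How it is judged:
By the outcome, as a careful person would: the job done as asked, in the order asked, and still so for the second after the job is handed in, with the robot touching nothing.
It also fails if it takes over 64 s, if anything falls off the work surface, if the arm or the gripper's body presses on something with over 40 N, if the wrist force passes 120 N, or if a joint passes its speed limit or range.

## Working session

There is one attempt and no reset: what is moved stays moved. The work goes in short steps, Python scripts to look and compute and a tool call to move; the robot and the scene stay as the last step left them, time stands still between calls to the robot, and variables do not carry over. Pictures are saved under pics/ and viewed, at most 10 in all, crops included, and the job is handed in when it is done.

Besides the shell and the picture viewer there is one more tool, called after "Request:" by a JSON object that holds its "method" and its "body", one argument or row to a line. servo_tool: Moves the arm, as the interface text tells. Its arguments: {"type":"object","properties":{"steps":{"type":"array","items":{"type":"object","properties":{"dx":{"type":"number"},"dy":{"type":"number"},"dz":{"type":"number"},"wx":{"type":"number"},"wy":{"type":"number"},"wz":{"type":"number"}}}},"jaw":{"type":"number"}},"required":["steps"]}

```bash
mkdir -p pics; python3 - <<'E'
from bench import ctrl, vision
import cv2,numpy as np,pickle
o=ctrl.get_obs();print(o)
d={n:vision.camera(n) for n in("top","side")}
pickle.dump(d,open('d0.pkl','wb'))
for n in d:
    c=d[n];cv2.imwrite(f'pics/{n}0.png',c['frame'][:,:,::-1]);print(n,c['vfov'],c['cx'],c['cy'],np.round(c['camera_from_world'],4).tolist())
E
```

```text
{'time_s': 0.0, 'q': array([-1.36229911e+00,  1.81542705e-01,  1.60801645e+00, -4.42941411e-06,
        1.35379555e+00, -2.06326851e-01]), 'dq': array([ 0.00058384,  0.00113367, -0.00023781, -0.0001043 , -0.00156711,
       -0.00049366]), 'joint_efforts': array([ 1.90041210e-04, -4.44865859e+01, -3.51341200e+01, -1.38490145e-04,
        9.03606619e-03, -1.63244266e-05]), 'eef_pos': array([ 0.23162468, -0.52567678,  0.23037914]), 'eef_rot': array([-8.81025325e-04,  9.78566648e-01,  2.05928481e-01, -3.11842006e-06]), 'wrist_force': array([ 0.15157604,  0.39540447, -0.16820139]), 'torque': array([ 0.04252674, -0.00916834, -0.03328565]), 'grasp_force': 0.0, 'opening': 1.0006265165656172}
top 49.66855986430994 325.33042551935614 244.69471435040157 [[-0.0088, -0.9997, 0.0218, 0.0257], [0.9986, -0.0076, 0.053, -0.619], [-0.0528, 0.0223, 0.9984, -1.2046], [0.0, 0.0, 0.0, 1.0]]
side 56.281306818276086 309.28414536051076 245.6920967214894 [[-0.9854, -0.1692, 0.0172, 0.6036], [0.1391, -0.7443, 0.6531, -0.1245], [-0.0977, 0.646, 0.757, -1.0181], [0.0, 0.0, 0.0, 1.0]]
```

View pics/top0.png

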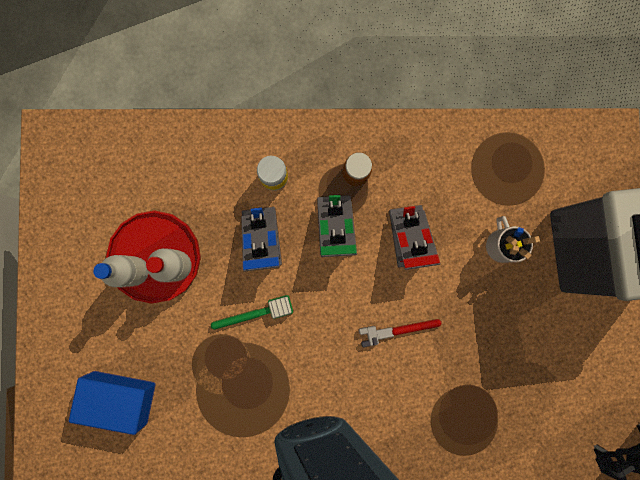

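View pics/side0.png

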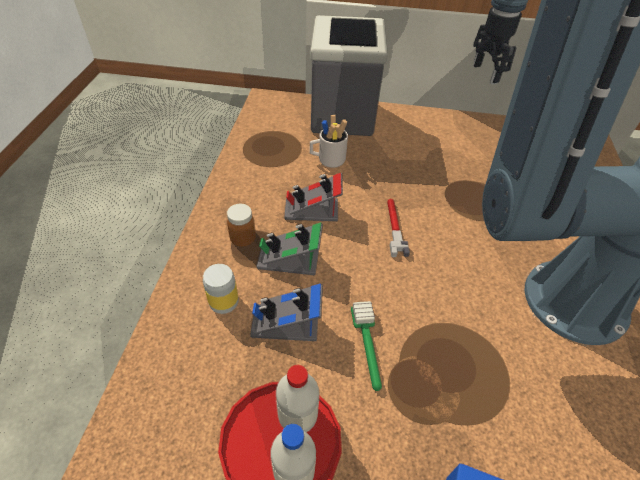

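The top view (x up, -y right) shows the spanner's red grip from (390,334) to (440,322) with its head left at (370,337). The brush's green grip runs (212,325)–(268,312) with its head right at (280,307). The green place is at about (337,225) and the red at about (414,237); both rise towards the robot. The side view shows the same layout: red place at (315,200), green at (290,247).

```bash
cat > h.py <<'E'
import numpy as np,cv2,pickle
from scipy.spatial.transform import Rotation as R
def F(c): return 240/np.tan(np.radians(c['vfov'])/2)
def proj(c,P):
    P=np.atleast_2d(P);M=c['camera_from_world'];p=P@M[:3,:3].T+M[:3,3]
    x,y,z=p[:,0],-p[:,1],-p[:,2]
    if c.get('fish'):
        r=np.hypot(x,y);t=np.arctan2(r,z);k=t/np.maximum(r,1e-9)
    else:k=1/z
    return np.c_[c['cx']+F(c)*x*k,c['cy']+F(c)*y*k]
def unproj(c,uv,z):
    uv=np.atleast_2d(uv).astype(float);a=(uv-[c['cx'],c['cy']])/F(c)
    if c.get('fish'):
        t=np.hypot(*a.T);d=np.c_[a[:,0]*np.sinc(t/np.pi),-a[:,1]*np.sinc(t/np.pi),-np.cos(t)]
    else:d=np.c_[a[:,0],-a[:,1],-np.ones(len(a))]
    M=c['camera_from_world'];d=d@M[:3,:3];o=-M[:3,:3].T@M[:3,3]
    return o+d*((z-o[2])/d[:,2])[:,None]
def mask(c,col):
    f=c['frame'].astype(int);r,g,b=f[...,0],f[...,1],f[...,2]
    return (r>2*g)&(r>2*b)&(r>90) if col=='red' else (g>1.5*r)&(g>1.4*b)&(g>50)
def placeT(x,y,yaw):  # yaw: turn about z from "rising straight towards robot"
    Rm=R.from_euler('z',yaw)*R.from_matrix(np.array([[-np.cos(np.pi/6),0,.5],[0,-1,0],[.5,0,np.cos(np.pi/6)]]))
    return Rm,np.array([x,y,.076])
E
python3 - <<'E'
from h import *
d=pickle.load(open('d0.pkl','rb'))
roi={('top','red'):(310,350,380,450),('top','green'):(300,335,205,275),('side','red'):(195,240,380,405),('side','green'):(318,395,355,390)}
for k,(a,b,l,r) in roi.items():
    c=d[k[0]];m=np.zeros((480,640),bool);m[a:b,l:r]=mask(c,k[1])[a:b,l:r]
    v,u=np.nonzero(m);P=unproj(c,np.c_[u,v],.0095)[:,:2];mu=P.mean(0);w,V=np.linalg.eigh(np.cov(P.T));ax=V[:,1];s=(P-mu)@ax
    lo,hi=np.percentile(s,[.5,99.5]);print(k,len(u),'mid',mu+ax*(lo+hi)/2,'len',hi-lo,'yaw',np.degrees(np.arctan2(ax[1],ax[0])))
c=d['top'];cv2.imwrite('pics/ct.png',cv2.resize(c['frame'][190:280,305:450,::-1],None,fx=5.5,fy=5.5,interpolation=cv2.INTER_CUBIC))
c=d['side'];cv2.imwrite('pics/cs.png',cv2.resize(c['frame'][165:280,250:355,::-1],None,fx=5,fy=5,interpolation=cv2.INTER_CUBIC))
E
```

```text
('top', 'red') 379 mid [ 0.42491205 -0.19228286] len 0.11439824464633103 yaw 100.73374063283498
('top', 'green') 435 mid [0.45081921 0.21860344] len 0.145185874793012 yaw 105.78201196108148
('side', 'red') 221 mid [ 0.42420859 -0.19293019] len 0.11072389877264231 yaw 100.28443432666501
('side', 'green') 606 mid [0.44893155 0.22285801] len 0.14691953679165098 yaw 105.47857834682408
```

View pics/ct.png

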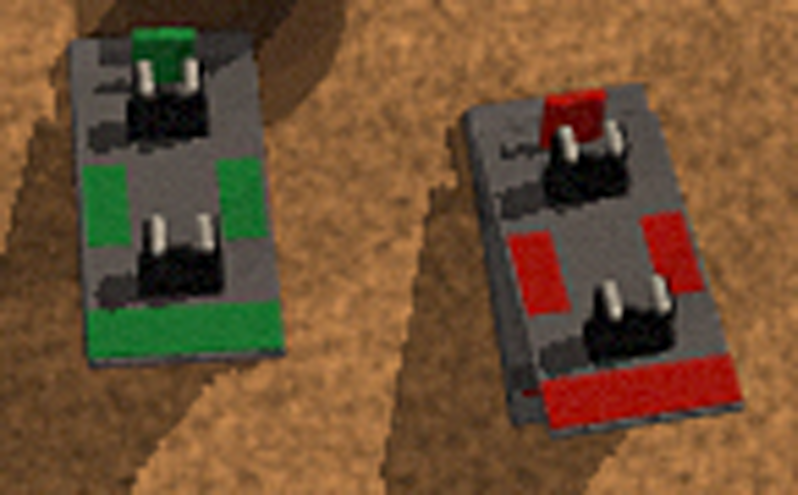

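View pics/cs.png

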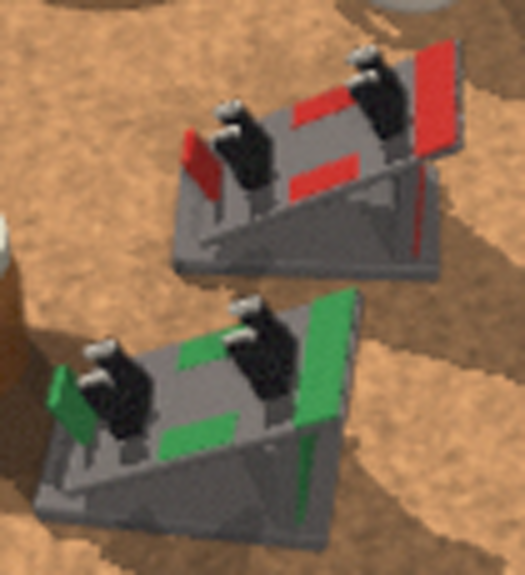

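The crops show white lips on each clip. In the top crop, the lip midpoints are green low (168,77), green high (182,232), red low (591,140), red high (635,297). The plate corners are also visible.

```bash
python3 - <<'E'
from h import *
from scipy.optimize import least_squares
d=pickle.load(open('d0.pkl','rb'));T,S=d['top'],d['side']
t=lambda *p:np.array(p)/5.5+[305,190]-.4
s=lambda *p:np.array(p)/5+[250,165]-.4
obs={'green':(t((145,77),(192,77),(158,232),(206,230)),t((70,40),(250,33),(283,352),(90,358)),s((97,364),(243,320))),
'red':(t((569,143),(614,138),(611,299),(660,294)),t((470,108),(646,85),(743,403),(550,430)),s((229,122),(363,70)))}
lp=np.array([[-39,0,18],[39,0,18]])/1e3
for k,(l,c,sd) in obs.items():
    mid=np.array([(l[0]+l[1])/2,(l[2]+l[3])/2])
    cor=np.array([[-75,40,-16],[-75,-40,-16],[75,-40,-16],[75,40,-16]])/1e3
    def res(p,full=False):
        Rm,o=placeT(*p);w=lambda a:Rm.apply(a)+o
        a=proj(T,w(lp))-mid;b=(proj(T,w(cor))-c);e=proj(S,w(lp))-sd
        # plate corners: order unknown sign of y -> left side in image = +world y = -place y
        return (a,b,e) if full else np.r_[2*a.ravel(),b.ravel()*.5,e.ravel()*.5]
    cor[:,1]*=-1
    f=least_squares(res,[.6,0,0]);print(k,np.round(f.x[:2],4),np.degrees(f.x[2]))
    [print(np.round(q,1).tolist()) for q in res(f.x,True)]
# brush
for c,(a,b,l,r) in((T,(300,335,205,275)),(S,(318,395,355,390))):
    m=np.zeros((480,640),bool);m[a:b,l:r]=mask(c,'green')[a:b,l:r];v,u=np.nonzero(m);P=unproj(c,np.c_[u,v],.0095)[:,:2]
    ax=np.array([np.cos(np.radians(-74.5)),np.sin(np.radians(-74.5))]);
    for _ in range(3):
        sc=P@ax;bt=np.percentile(sc,.3);Q=P[sc<bt+.115];V=np.linalg.eigh(np.cov(Q.T))[1][:,1];ax=V*np.sign(V@ax)
    mu=Q.mean(0);print('brush',mu+ax*(bt-.001+.062-mu@ax),np.degrees(np.arctan2(ax[1],ax[0])))
E
```

```text
green [ 0.667  -0.0031] 2.5515422793171014
[[-0.0, -0.4], [-0.1, 0.1]]
[[-0.3, 3.9], [1.0, 3.5], [0.7, -0.6], [-0.6, 0.2]]
[[-0.7, -1.4], [-0.9, -1.1]]
red [ 0.6399 -0.1805] 7.690804937659835
[[-0.1, -0.3], [-0.1, -0.1]]
[[0.5, 4.3], [2.0, 3.7], [0.5, -0.1], [-0.2, 0.2]]
[[-1.0, -1.2], [-0.7, -1.6]]
brush [0.44738387 0.23020752] -74.88464369157305
brush [0.44538553 0.23507933] -75.05173346744127
```

Request:
{"method": "servo_tool", "body": {
  "steps": [
    {"dx": 0.08, "dy": 0.14, "dz": -0.04, "wz": 0.02},
    {"dx": 0.18, "dy": 0.31, "dz": -0.09, "wz": 0.04},
    {"dx": 0.28, "dy": 0.48, "dz": -0.15, "wz": 0.06},
    {"dx": 0.38, "dy": 0.66, "dz": -0.2, "wz": 0.083},
    {"dx": 0.4825, "dy": 0.8325, "dz": -0.25, "wz": 0.1065}
  ],
  "jaw": 1
}}

```text
$.steps[0]: bad value
```

Request:
{"method": "servo_tool", "body": {
  "steps": [
    {"dx": 0.0965, "dy": 0.1665, "dz": -0.05, "wz": 0.0213},
    {"dx": 0.193, "dy": 0.333, "dz": -0.1, "wz": 0.0426},
    {"dx": 0.2895, "dy": 0.4995, "dz": -0.15, "wz": 0.0639},
    {"dx": 0.386, "dy": 0.666, "dz": -0.2, "wz": 0.0852},
    {"dx": 0.4825, "dy": 0.8325, "dz": -0.25, "wz": 0.1065}
  ]
}}

```text
$.steps[0]: bad value
```

Request:
{"method": "servo_tool", "body": {
  "steps": [
    {"dx": 0.0965, "dy": 0.1665, "dz": -0.05, "wz": 0.0213},
    {"dx": 0.193, "dy": 0.333, "dz": -0.1, "wz": 0.0426},
    {"dx": 0.2895, "dy": 0.4995, "dz": -0.15, "wz": 0.0639},
    {"dx": 0.386, "dy": 0.666, "dz": -0.2, "wz": 0.0852},
    {"dx": 0.4825, "dy": 0.8325, "dz": -0.25, "wz": 0.1065}
  ]
}}

```text
$.steps[0]: bad value
```

Request:
{"method": "servo_tool", "body": {
  "steps": [
    {"dx": 0.12, "dy": 0.2, "dz": -0.06, "wz": 0.025},
    {"dx": 0.24, "dy": 0.4, "dz": -0.12, "wz": 0.05},
    {"dx": 0.35, "dy": 0.6, "dz": -0.18, "wz": 0.075},
    {"dx": 0.44, "dy": 0.77, "dz": -0.23, "wz": 0.095},
    {"dx": 0.4825, "dy": 0.8325, "dz": -0.25, "wz": 0.1065}
  ]
}}

```text
$.steps[0]: bad value
```

```bash
python3 - <<'E'
from h import *
from bench import ctrl,vision
o=ctrl.get_obs();print(o['time_s'],o['q'],o['eef_pos'],R.from_quat(np.roll(o['eef_rot'],-1)).as_matrix().round(3).tolist())
c=vision.camera('wrist');c['fish']=1;pickle.dump(c,open('w1.pkl','wb'));print(c['vfov'],c['camera_from_world'].round(3).tolist())
cv2.imwrite('pics/w1.png',c['frame'][:,:,::-1])
m=mask(c,'red');n,l,st,ce=cv2.connectedComponentsWithStats(m.astype(np.uint8))
for i in range(1,n):
    if st[i,4]<150:continue
    v,u=np.nonzero(l==i);P=unproj(c,np.c_[u,v],.0095)[:,:2];mu=P.mean(0);V=np.linalg.eigh(np.cov(P.T))[1];ax=V[:,1];s=(P-mu)@ax;t=(P-mu)@V[:,0]
    lo,hi=s.min(),s.max();print(st[i],'mid',mu+ax*(lo+hi)/2,'len',hi-lo,'w',np.ptp(t),'yaw',np.degrees(np.arctan2(ax[1],ax[0])))
E
```

```text
0.1 [-1.36229600e+00  1.81464092e-01  1.60791375e+00 -2.53336814e-05
  1.35383035e+00 -2.06289451e-01] [ 0.23162993 -0.52572458  0.23047298] [[0.915, 0.403, -0.0], [0.403, -0.915, 0.002], [0.0, -0.002, -1.0]]
65.70646984690485 [[0.401, -0.916, -0.003, -0.573], [0.87, 0.382, -0.312, 0.04], [0.287, 0.123, 0.95, -0.38], [0.0, 0.0, 0.0, 1.0]]
```

View pics/w1.png

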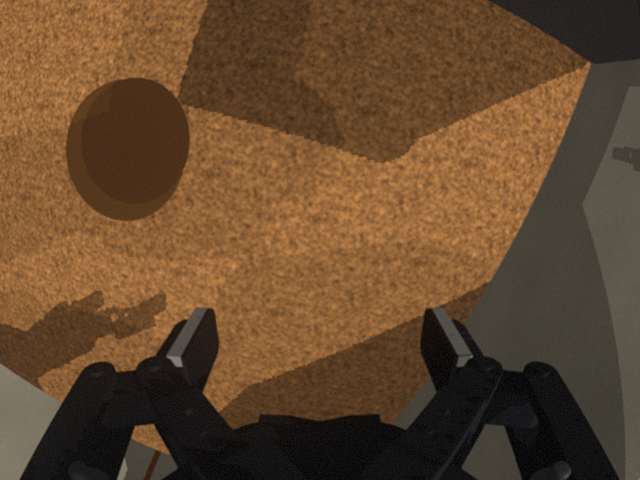

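The wrist view shows only bare board and the open fingers, because the moves were refused. Each row probably needs all six keys.

Request:
{"method": "servo_tool", "body": {
  "steps": [
    {"dx": 0.08, "dy": 0.14, "dz": -0.04, "wx": 0, "wy": 0, "wz": 0.02},
    {"dx": 0.18, "dy": 0.31, "dz": -0.09, "wx": 0, "wy": 0, "wz": 0.04},
    {"dx": 0.28, "dy": 0.48, "dz": -0.15, "wx": 0, "wy": 0, "wz": 0.06},
    {"dx": 0.38, "dy": 0.66, "dz": -0.2, "wx": 0, "wy": 0, "wz": 0.083},
    {"dx": 0.48, "dy": 0.83, "dz": -0.25, "wx": 0, "wy": 0, "wz": 0.1065}
  ],
  "jaw": 1
}}

```text
time_s: 0.57
eef_pos: [0.28, -0.4421, 0.2056]
eef_rot: [-0.0, 0.93, 0.367, 0.0]
wrist_force: [0.6, 0.7, -0.3]
opening: 1.0
grasp_force: 0.0
```

Request:
{"method": "servo_tool", "body": {
  "steps": [
    {"dx": 0.1, "dy": 0.17, "dz": -0.05, "wx": 0, "wy": 0, "wz": 0.02},
    {"dx": 0.2, "dy": 0.34, "dz": -0.1, "wx": 0, "wy": 0, "wz": 0.04},
    {"dx": 0.29, "dy": 0.5, "dz": -0.15, "wx": 0, "wy": 0, "wz": 0.06},
    {"dx": 0.39, "dy": 0.67, "dz": -0.2, "wx": 0, "wy": 0, "wz": 0.083},
    {"dx": 0.48, "dy": 0.83, "dz": -0.25, "wx": 0, "wy": 0, "wz": 0.1065}
  ]
}}

```text
time_s: 0.98
eef_pos: [0.3281, -0.3591, 0.1808]
eef_rot: [-0.0, 0.856, 0.517, 0.0]
wrist_force: [-0.0, -0.2, 0.4]
opening: 1.0
grasp_force: 0.0
```

Request:
{"method": "servo_tool", "body": {
  "steps": [
    {"dx": 0.1, "dy": 0.17, "dz": -0.05, "wx": 0, "wy": 0, "wz": 0.02},
    {"dx": 0.2, "dy": 0.34, "dz": -0.1, "wx": 0, "wy": 0, "wz": 0.04},
    {"dx": 0.29, "dy": 0.5, "dz": -0.15, "wx": 0, "wy": 0, "wz": 0.06},
    {"dx": 0.39, "dy": 0.67, "dz": -0.2, "wx": 0, "wy": 0, "wz": 0.083},
    {"dx": 0.48, "dy": 0.83, "dz": -0.25, "wx": 0, "wy": 0, "wz": 0.1065}
  ]
}}

```text
time_s: 1.4
eef_pos: [0.376, -0.2762, 0.1559]
eef_rot: [-0.0, 0.758, 0.653, 0.0]
wrist_force: [0.1, 0.2, -0.9]
opening: 1.002
grasp_force: 0.0
```

Request:
{"method": "servo_tool", "body": {
  "steps": [
    {"dx": 0.12, "dy": 0.2, "dz": -0.06, "wx": 0, "wy": 0, "wz": 0.025},
    {"dx": 0.24, "dy": 0.4, "dz": -0.12, "wx": 0, "wy": 0, "wz": 0.05},
    {"dx": 0.35, "dy": 0.6, "dz": -0.18, "wx": 0, "wy": 0, "wz": 0.075},
    {"dx": 0.44, "dy": 0.77, "dz": -0.23, "wx": 0, "wy": 0, "wz": 0.095},
    {"dx": 0.48, "dy": 0.83, "dz": -0.25, "wx": 0, "wy": 0, "wz": 0.1065}
  ]
}}

```text
time_s: 1.82
eef_pos: [0.4238, -0.1917, 0.1303]
eef_rot: [-0.001, 0.638, 0.77, 0.0]
wrist_force: [-0.4, -0.4, -0.6]
opening: 1.003
grasp_force: 0.0
```

```bash
cat > wl.py <<'E'
from h import *
from bench import ctrl,vision
import sys
o=ctrl.get_obs();print(o['time_s'],o['q'].round(3),o['eef_pos'].round(4));M=R.from_quat(np.roll(o['eef_rot'],-1)).as_matrix();print('tool y yaw',np.degrees(np.arctan2(M[1,1],M[0,1])),'z',M[:,2].round(3))
c=vision.camera('wrist');c['fish']=1;pickle.dump(c,open(sys.argv[2],'wb'))
cv2.imwrite('pics/'+sys.argv[2][:-3]+'png',c['frame'][:,:,::-1])
m=mask(c,sys.argv[1]);n,l,st,ce=cv2.connectedComponentsWithStats(m.astype(np.uint8))
for i in range(1,n):
    if st[i,4]<200:continue
    v,u=np.nonzero(l==i);P=unproj(c,np.c_[u,v],.0095)[:,:2];mu=P.mean(0);V=np.linalg.eigh(np.cov(P.T))[1];ax=V[:,1];s=(P-mu)@ax;t=(P-mu)@V[:,0]
    lo,hi=s.min(),s.max();print(st[i],'mid',mu+ax*(lo+hi)/2,'len',hi-lo,'w',np.ptp(t),'yaw',np.degrees(np.arctan2(ax[1],ax[0])),'ends',mu+ax*lo,mu+ax*hi)
E
python3 wl.py red w2.pkl
```

```text
1.8167 [-6.810e-01  5.800e-02  1.965e+00  1.000e-03  1.121e+00 -8.690e-01] [ 0.4238 -0.1917  0.1303]
tool y yaw 10.728794234279672 z [-0.001  0.002 -1.   ]
[ 307  150   25  154 3345] mid [ 0.4230226  -0.18912918] len 0.11873204835071757 w 0.017762399159504207 yaw 100.06123673642489 ends [ 0.43339388 -0.24758225] [ 0.41265132 -0.13067611]
[585 239  21  30 329] mid [ 0.6780036  -0.16085184] len 0.03340497311343397 w 0.022220032466356926 yaw 70.45349413440488 ends [ 0.67241541 -0.17659177] [ 0.68359178 -0.14511192]
[ 532  248   47  114 1346] mid [ 0.6537456  -0.22071494] len 0.11994238088470686 w 0.01666769370674427 yaw 97.02927705961207 ends [ 0.66108466 -0.28023538] [ 0.64640653 -0.16119451]
```

Request:
{"method": "servo_tool", "body": {
  "steps": [
    {"dx": 0, "dy": 0.01, "dz": -0.2, "wx": 0, "wy": 0, "wz": 0},
    {"dx": 0, "dy": 0.01, "dz": -0.42, "wx": 0, "wy": 0, "wz": 0},
    {"dx": 0, "dy": 0.01, "dz": -0.64, "wx": 0, "wy": 0, "wz": 0},
    {"dx": 0, "dy": 0.01, "dz": -0.85, "wx": 0, "wy": 0, "wz": 0},
    {"dx": 0, "dy": 0.01, "dz": -1, "wx": 0, "wy": 0, "wz": 0}
  ]
}}

```text
time_s: 2.28
eef_pos: [0.4229, -0.1937, 0.0298]
eef_rot: [-0.001, 0.641, 0.768, -0.0]
wrist_force: [-0.3, -0.3, 0.2]
opening: 1.001
grasp_force: 0.0
```

Request:
{"method": "servo_tool", "body": {
  "steps": [
    {"dx": 0, "dy": 0, "dz": -0.1, "wx": 0, "wy": 0, "wz": 0},
    {"dx": 0, "dy": 0, "dz": -0.2, "wx": 0, "wy": 0, "wz": 0},
    {"dx": 0, "dy": 0, "dz": -0.26, "wx": 0, "wy": 0, "wz": 0},
    {"dx": 0, "dy": 0, "dz": -0.265, "wx": 0, "wy": 0, "wz": 0},
    {"dx": 0, "dy": 0, "dz": -0.265, "wx": 0, "wy": 0, "wz": 0}
  ]
}}

```text
time_s: 2.7
eef_pos: [0.4239, -0.1935, 0.005]
eef_rot: [0.0, 0.64, 0.768, -0.0]
wrist_force: [-0.2, -0.5, -0.6]
opening: 1.0
grasp_force: 0.0
```

Request:
{"method": "servo_tool", "body": {
  "steps": [
    {"dx": 0, "dy": 0, "dz": 0, "wx": 0, "wy": 0, "wz": 0},
    {"dx": 0, "dy": 0, "dz": 0, "wx": 0, "wy": 0, "wz": 0},
    {"dx": 0, "dy": 0, "dz": 0, "wx": 0, "wy": 0, "wz": 0},
    {"dx": 0, "dy": 0, "dz": 0, "wx": 0, "wy": 0, "wz": 0},
    {"dx": 0, "dy": 0, "dz": 0, "wx": 0, "wy": 0, "wz": 0}
  ],
  "jaw": 0
}}

```text
time_s: 3.12
eef_pos: [0.424, -0.1934, 0.0051]
eef_rot: [0.0, 0.64, 0.769, 0.0]
wrist_force: [-0.3, 0.2, -0.4]
opening: 0.3
grasp_force: 0.0
```

Request:
{"method": "servo_tool", "body": {
  "steps": [
    {"dx": 0, "dy": 0, "dz": 0, "wx": 0, "wy": 0, "wz": 0},
    {"dx": 0, "dy": 0, "dz": 0, "wx": 0, "wy": 0, "wz": 0},
    {"dx": 0, "dy": 0, "dz": 0, "wx": 0, "wy": 0, "wz": 0},
    {"dx": 0, "dy": 0, "dz": 0, "wx": 0, "wy": 0, "wz": 0},
    {"dx": 0, "dy": 0, "dz": 0, "wx": 0, "wy": 0, "wz": 0}
  ]
}}

```text
time_s: 3.53
eef_pos: [0.4241, -0.1934, 0.0053]
eef_rot: [0.0, 0.64, 0.769, 0.0]
wrist_force: [0.1, 0.9, 5.5]
opening: 0.192
grasp_force: 58.5
```

Request:
{"method": "servo_tool", "body": {
  "steps": [
    {"dx": 0, "dy": 0, "dz": 0.1, "wx": 0, "wy": 0, "wz": 0},
    {"dx": 0, "dy": 0, "dz": 0.3, "wx": 0, "wy": 0, "wz": 0},
    {"dx": 0, "dy": 0, "dz": 0.55, "wx": 0, "wy": 0, "wz": 0},
    {"dx": 0, "dy": 0, "dz": 0.8, "wx": 0, "wy": 0, "wz": 0},
    {"dx": 0, "dy": 0, "dz": 1, "wx": 0, "wy": 0, "wz": 0}
  ]
}}

```text
time_s: 3.95
eef_pos: [0.4238, -0.1933, 0.1067]
eef_rot: [0.0, 0.64, 0.769, -0.0]
wrist_force: [-0.0, -0.6, -2.2]
opening: 0.194
grasp_force: 58.8
```

```bash
cat > nxt.py <<'E'
# print remaining motion to a target pose: TCP pos at place coords
from h import *
from bench import ctrl
def rem(o,Rt,pt):
    Rc=R.from_quat(np.roll(o['eef_rot'],-1));rv=(Rt*Rc.inv()).as_rotvec()
    print('t',round(o['time_s'],2),'q',o['q'].round(2),'F',o['wrist_force'].round(1),'op',round(o['opening'],3),'gf',round(o['grasp_force'],1))
    print('shift/100mm',((pt-o['eef_pos'])*10).round(3),'turn/pi',(rv/np.pi).round(4),'deg',np.degrees(np.linalg.norm(rv)).round(1))
E
python3 - <<'E'
from h import *
c=pickle.load(open('w2.pkl','rb'))
Rm,o=placeT(.6399,-.1805,np.radians(7.69))
im=cv2.resize(c['frame'][200:370,500:640,::-1],None,fx=3.5,fy=3.5,interpolation=cv2.INTER_CUBIC)
for p in [(-39,6.5,18),(-39,-6.5,18),(39,6.5,18),(39,-6.5,18),(-62,13,14),(-62,-13,14),(75,40,-16),(75,-40,-16),(-75,40,-16)]:
    uv=proj(c,Rm.apply(np.array(p)/1e3)+o)[0];q=((uv-[500,200]+.5)*3.5);cv2.drawMarker(im,tuple(q.astype(int)),(255,255,0),cv2.MARKER_CROSS,12,1)
cv2.imwrite('pics/w2c.png',im)
E
```

```text
(no output)
```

View pics/w2c.png

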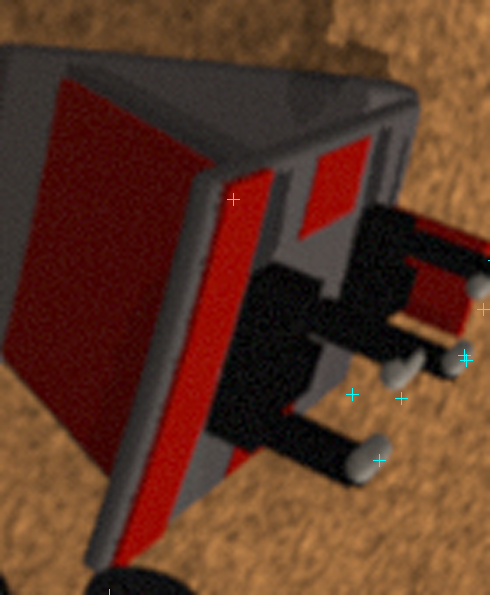

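The crop of the wrist view shows the red place's lips: upper pair near (405,370) and (368,460), lower pair near (480,285) and (457,357). The predicted crosses sit about 4 px off. I'll refine from that, and check how the spanner sits in the hand.

```bash
python3 - <<'E'
from h import *
from scipy.optimize import least_squares
c=pickle.load(open('w2.pkl','rb'))
ob=np.array([(480,285),(457,357),(405,370),(368,460)])/3.5+[499.6,199.6]
L=np.array([[-39,-8,18],[-39,8,18],[39,-8,18],[39,8,18]])/1e3
best=None
for s in(1,-1):
    P=L*[1,s,1]
    f=least_squares(lambda p:(proj(c,(lambda T:T[0].apply(P)+T[1])(placeT(*p)))-ob).ravel(),[.64,-.18,.13])
    print(s,f.x[:2].round(4),np.degrees(f.x[2]).round(2),f.fun.round(1))
E
python3 wl.py red w3.pkl
python3 - <<'E'
from h import *
from nxt import *
import sys
o=ctrl.get_obs()
# spanner in hand: reproject the red component at grasp height
c=pickle.load(open('w3.pkl','rb'));m=mask(c,'red');n,l,st,ce=cv2.connectedComponentsWithStats(m.astype(np.uint8))
i=1+np.argmax(st[1:,4]);v,u=np.nonzero(l==i)
for z in(o['eef_pos'][2]+.0045,):
    P=unproj(c,np.c_[u,v],z)[:,:2]-o['eef_pos'][:2];mu=P.mean(0);V=np.linalg.eigh(np.cov(P.T))[1][:,1];s=(P-mu)@V;print('in hand mid',mu+V*(s.min()+s.max())/2,'len',np.ptp(s),'yaw',np.degrees(np.arctan2(V[1],V[0])),st[i])
E
```

```text
1 [ 0.6362 -0.1776] 7.54 [ 0.2  1.6  0.9 -0.9 -1.8  1.6  0.9 -2.3]
-1 [ 0.6373 -0.1782] 10.12 [ -4.3  18.2   7.7 -20.3  -9.2  25.7   8.6 -21.6]
3.95 [-0.683  0.095  1.981 -0.     1.064 -0.866] [ 0.4238 -0.1933  0.1067]
tool y yaw 10.45267267333885 z [ 0.001 -0.001 -1.   ]
[ 298  171   43  247 6862] mid [ 0.43191547 -0.24811957] len 0.20991024875214515 w 0.031006049992305162 yaw 101.90543426681099 ends [ 0.45356739 -0.35081705] [ 0.41026354 -0.14542209]
[606 245  20  33 297] mid [ 0.68482155 -0.161847  ] len 0.03393970703908056 w 0.01886104594793734 yaw 77.56018405355469 ends [ 0.68116601 -0.17841845] [ 0.6884771  -0.14527556]
[ 549  257   53  125 1350] mid [ 0.6654468  -0.22671557] len 0.12948438946173726 w 0.016180872474630455 yaw 96.99157657543846 ends [ 0.67332744 -0.29097634] [ 0.65756616 -0.16245479]
in hand mid [-0.00404088  0.00581782] len 0.11728296130376889 yaw 101.90543426681099 [ 298  171   43  247 6862]
```

```bash
cat >> nxt.py <<'E'
PL={'red':(.638,-.179,np.radians(7.6)),'green':(.665,-.0015,np.radians(2.5))}
def tgt(k,x,z,y=0,sgn=1):
    Rm,o=placeT(*PL[k]);M=Rm.as_matrix()
    return R.from_matrix(np.c_[sgn*M[:,0],-sgn*M[:,1],-M[:,2]]),o+M@(np.array([x,y,z])/1e3)
E
python3 - <<'E'
from nxt import *
o=ctrl.get_obs()
rem(o,*tgt('red',4.5,85));print(tgt('red',4.5,85)[1])
E
```

```text
t 4.0 q [-0.68  0.09  1.98 -0.    1.07 -0.87] F [2.2 0.3 0.6] op 0.191 gf 59.0
shift/100mm [2.503 0.209 0.416] turn/pi [0.1077 0.1509 0.4722] deg 91.3
[ 0.67626378 -0.17389452  0.15186216]
```

Request:
{"method": "servo_tool", "body": {
  "steps": [
    {"dx": 0.1, "dy": 0.01, "dz": 0.15, "wx": 0.006, "wy": 0.008, "wz": 0.025},
    {"dx": 0.25, "dy": 0.02, "dz": 0.3, "wx": 0.013, "wy": 0.018, "wz": 0.055},
    {"dx": 0.45, "dy": 0.04, "dz": 0.45, "wx": 0.02, "wy": 0.028, "wz": 0.088},
    {"dx": 0.65, "dy": 0.055, "dz": 0.6, "wx": 0.028, "wy": 0.039, "wz": 0.122},
    {"dx": 0.83, "dy": 0.07, "dz": 0.7, "wx": 0.036, "wy": 0.0503, "wz": 0.1574}
  ]
}}

```text
time_s: 4.42
eef_pos: [0.5079, -0.1865, 0.1763]
eef_rot: [-0.096, 0.427, 0.899, -0.007]
wrist_force: [0.6, -0.4, -1.7]
opening: 0.197
grasp_force: 59.0
```

Request:
{"method": "servo_tool", "body": {
  "steps": [
    {"dx": 0.17, "dy": 0.014, "dz": 0, "wx": 0.0072, "wy": 0.01, "wz": 0.0315},
    {"dx": 0.33, "dy": 0.028, "dz": 0, "wx": 0.0144, "wy": 0.02, "wz": 0.063},
    {"dx": 0.5, "dy": 0.042, "dz": 0, "wx": 0.0216, "wy": 0.03, "wz": 0.0944},
    {"dx": 0.67, "dy": 0.056, "dz": 0, "wx": 0.0288, "wy": 0.04, "wz": 0.126},
    {"dx": 0.83, "dy": 0.07, "dz": 0, "wx": 0.036, "wy": 0.0503, "wz": 0.1574}
  ]
}}

```text
time_s: 4.83
eef_pos: [0.5903, -0.1791, 0.1741]
eef_rot: [-0.186, 0.187, 0.965, -0.013]
wrist_force: [0.6, 0.9, -2.3]
opening: 0.194
grasp_force: 59.0
```

Request:
{"method": "servo_tool", "body": {
  "steps": [
    {"dx": 0.17, "dy": 0.014, "dz": 0, "wx": 0.0072, "wy": 0.01, "wz": 0.0315},
    {"dx": 0.33, "dy": 0.028, "dz": 0, "wx": 0.0144, "wy": 0.02, "wz": 0.063},
    {"dx": 0.5, "dy": 0.042, "dz": 0, "wx": 0.0216, "wy": 0.03, "wz": 0.0944},
    {"dx": 0.67, "dy": 0.056, "dz": 0, "wx": 0.0288, "wy": 0.04, "wz": 0.126},
    {"dx": 0.83, "dy": 0.07, "dz": 0, "wx": 0.036, "wy": 0.0503, "wz": 0.1574}
  ]
}}

```text
time_s: 5.25
eef_pos: [0.6733, -0.1721, 0.1737]
eef_rot: [-0.262, -0.067, 0.963, -0.019]
wrist_force: [0.4, 0.2, -2.6]
opening: 0.193
grasp_force: 59.0
```

```bash
python3 - <<'E'
from nxt import *
from bench import vision
o=ctrl.get_obs()
rem(o,*tgt('red',4.5,85));rem(o,*tgt('red',4.5,46))
c=vision.camera('wrist');c['fish']=1;pickle.dump(c,open('w4.pkl','wb'));s=vision.camera('side');pickle.dump(s,open('s4.pkl','wb'))
im=np.zeros((600,800,3),np.uint8);im[:360,:480]=cv2.resize(c['frame'],(480,360))[:,:,::-1]
im[60:600,480:800]=cv2.resize(s['frame'][120:300,250:357],None,fx=3,fy=3)[:540,:320,::-1]
cv2.imwrite('pics/p4.png',im)
E
```

```text
t 5.25 q [-0.32  0.88  0.81 -0.24  1.93 -2.06] F [ 0.4  0.2 -2.6] op 0.193 gf 59.0
shift/100mm [ 0.029 -0.018 -0.219] turn/pi [ 0.0007 -0.0024 -0.002 ] deg 0.6
t 5.25 q [-0.32  0.88  0.81 -0.24  1.93 -2.06] F [ 0.4  0.2 -2.6] op 0.193 gf 59.0
shift/100mm [-0.164 -0.044 -0.556] turn/pi [ 0.0007 -0.0024 -0.002 ] deg 0.6
```

View pics/p4.png

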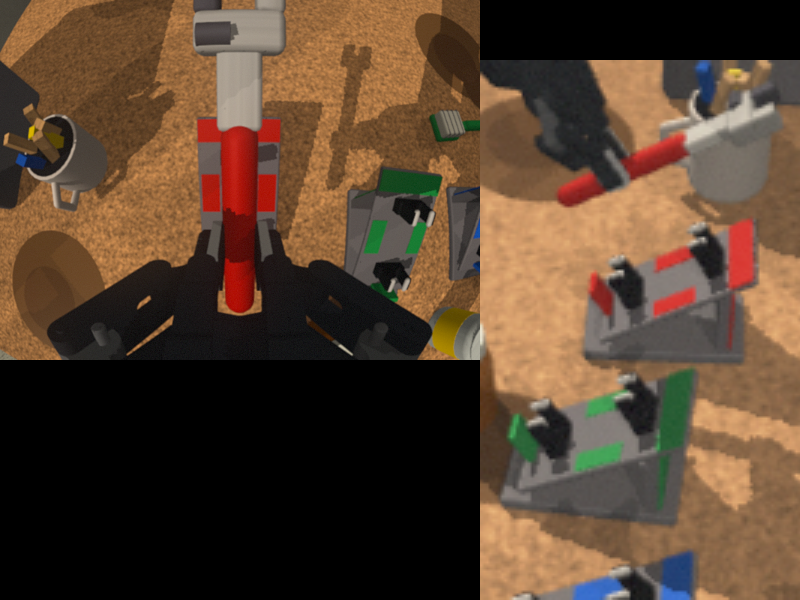

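The spanner is centred and parallel over the red place in the wrist view: grip mid column 239.5, plate 198–281. The side view shows it at the right slope with the head up. Next is how far along the grip I hold it.

```bash
python3 - <<'E'
from nxt import *
c=pickle.load(open('w4.pkl','rb'));o=ctrl.get_obs();Rc=R.from_quat(np.roll(o['eef_rot'],-1))
m=mask(c,'red')[:, 315:326];rows=np.nonzero(m.sum(1)>5)[0];print(rows.min(),rows.max())
# tool frame: x=headward; axis point at z=-4.2mm
for x in(55,60,65,70): print(x,proj(c,Rc.apply([x/1e3,0,-.0042-.007])+o['eef_pos']).round(1))
for x in(-66,-62,-58,-54): print(x,proj(c,Rc.apply([x/1e3,0,-.0042])+o['eef_pos']).round(1))
Rm,og=placeT(*PL['red'])
for y in(40,-40):print('plate',proj(c,Rm.apply([.075,y/1e3,-.016])+og).round(1))
E
```

```text
169 416
55 [[321.8 197. ]]
60 [[321.8 183.4]]
65 [[321.8 169.7]]
70 [[321.8 155.8]]
-66 [[321.4 425.9]]
-62 [[321.4 420.8]]
-58 [[321.4 415.6]]
-54 [[321.4 410.2]]
plate [[258.9 157.1]]
plate [[372.6 157.4]]
```

```bash
cat >> nxt.py <<'E'
def loc(o,k):
    Rm,g=placeT(*PL[k]);return Rm.inv().apply(o['eef_pos']-g)*1e3
E
python3 - <<'E'
from nxt import *
o=ctrl.get_obs();l=loc(o,'red');print(l)
for z in(28,12,5):rem(o,*tgt('red',3.5,z,l[1]))
print('per 10mm down', (-placeT(*PL['red'])[0].as_matrix()[:,2]*.1).round(4),'down-slope',(-placeT(*PL['red'])[0].as_matrix()[:,0]*.1).round(4))
E
```

```text
[ 15.71111188  -3.99327358 100.5481525 ]
t 5.35 q [-0.31  0.88  0.81 -0.24  1.93 -2.05] F [-0.1  0.6 -1.5] op 0.192 gf 59.1
shift/100mm [-0.255 -0.034 -0.689] turn/pi [ 0.0004 -0.0028 -0.0022] deg 0.7
t 5.35 q [-0.31  0.88  0.81 -0.24  1.93 -2.05] F [-0.1  0.6 -1.5] op 0.192 gf 59.1
shift/100mm [-0.334 -0.045 -0.828] turn/pi [ 0.0004 -0.0028 -0.0022] deg 0.7
t 5.35 q [-0.31  0.88  0.81 -0.24  1.93 -2.05] F [-0.1  0.6 -1.5] op 0.192 gf 59.1
shift/100mm [-0.369 -0.049 -0.889] turn/pi [ 0.0004 -0.0028 -0.0022] deg 0.7
per 10mm down [-0.0496 -0.0066 -0.0866] down-slope [ 0.0858  0.0115 -0.05  ]
```

Request:
{"method": "servo_tool", "body": {
  "steps": [
    {"dx": -0.05, "dy": -0.01, "dz": -0.13, "wx": 0, "wy": 0, "wz": 0},
    {"dx": -0.11, "dy": -0.02, "dz": -0.3, "wx": 0, "wy": -0.001, "wz": -0.001},
    {"dx": -0.17, "dy": -0.035, "dz": -0.47, "wx": 0, "wy": -0.002, "wz": -0.002},
    {"dx": -0.22, "dy": -0.045, "dz": -0.6, "wx": 0, "wy": -0.003, "wz": -0.002},
    {"dx": -0.245, "dy": -0.049, "dz": -0.672, "wx": 0, "wy": -0.003, "wz": -0.002}
  ]
}}

```text
time_s: 5.77
eef_pos: [0.6461, -0.1772, 0.1053]
eef_rot: [-0.258, -0.06, 0.964, -0.018]
wrist_force: [-0.8, 0.7, -1.8]
opening: 0.19
grasp_force: 59.1
```

```bash
python3 - <<'E'
from nxt import *
from bench import vision
o=ctrl.get_obs();print(loc(o,'red'));rem(o,*tgt('red',3.5,30,-2.5))
c=vision.camera('wrist');c['fish']=1;pickle.dump(c,open('w5.pkl','wb'))
cv2.imwrite('pics/p5.png',cv2.resize(c['frame'][130:330,220:420,::-1],None,fx=3,fy=3,interpolation=cv2.INTER_CUBIC))
E
```

```text
[ 7.49687061 -0.74564756 29.55367746]
t 5.77 q [-0.34  0.87  0.96 -0.23  1.78 -2.03] F [-0.8  0.7 -1.8] op 0.19 gf 59.1
shift/100mm [ 0.034  0.022 -0.016] turn/pi [0.001  0.0005 0.0022] deg 0.4
```

View pics/p5.png

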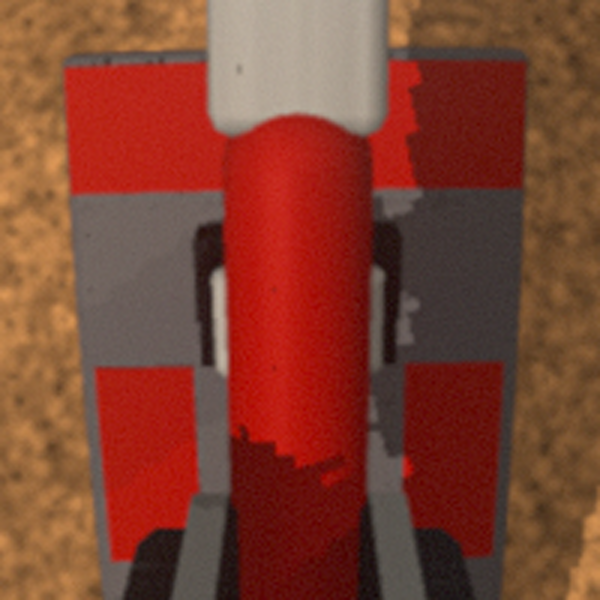

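The grip (228–371) sits centred between the upper clip's lips (214–388) at row ~320. Lateral alignment is good, so I press down in stages.

Request:
{"method": "servo_tool", "body": {
  "steps": [
    {"dx": 0.01, "dy": 0.001, "dz": -0.02, "wx": 0, "wy": 0, "wz": 0},
    {"dx": 0.02, "dy": 0.002, "dz": -0.035, "wx": 0, "wy": 0, "wz": 0},
    {"dx": 0.012, "dy": 0, "dz": -0.056, "wx": 0, "wy": 0, "wz": 0},
    {"dx": 0, "dy": -0.001, "dz": -0.08, "wx": 0, "wy": 0, "wz": 0},
    {"dx": -0.013, "dy": -0.002, "dz": -0.102, "wx": 0, "wy": 0, "wz": 0}
  ]
}}

```text
time_s: 6.23
eef_pos: [0.6474, -0.1774, 0.0978]
eef_rot: [-0.256, -0.061, 0.965, -0.019]
wrist_force: [0.4, 0.3, -2.1]
opening: 0.194
grasp_force: 59.1
```

Request:
{"method": "servo_tool", "body": {
  "steps": [
    {"dx": -0.01, "dy": -0.001, "dz": -0.017, "wx": 0, "wy": 0, "wz": 0},
    {"dx": -0.02, "dy": -0.003, "dz": -0.035, "wx": 0, "wy": 0, "wz": 0},
    {"dx": -0.03, "dy": -0.004, "dz": -0.052, "wx": 0, "wy": 0, "wz": 0},
    {"dx": -0.04, "dy": -0.005, "dz": -0.07, "wx": 0, "wy": 0, "wz": 0},
    {"dx": -0.05, "dy": -0.007, "dz": -0.087, "wx": 0, "wy": 0, "wz": 0}
  ]
}}

```text
time_s: 6.65
eef_pos: [0.6443, -0.1778, 0.0918]
eef_rot: [-0.253, -0.062, 0.965, -0.019]
wrist_force: [5.7, 2.1, 8.5]
opening: 0.194
grasp_force: 60.3
```

```bash
python3 - <<'E'
from nxt import *
o=ctrl.get_obs();print(loc(o,'red'),placeT(*PL['red'])[0].inv().apply(o['wrist_force']),o['torque']);rem(o,*tgt('red',3.5,5,-.75))
E
```

```text
[ 2.33753535 -0.32778493 16.94328321] [-0.88629313 -1.35158638 10.29273413] [ 0.44985948 -0.51813545 -0.13179114]
t 6.65 q [-0.34  0.87  0.98 -0.23  1.75 -2.02] F [5.7 2.1 8.5] op 0.194 gf 60.3
shift/100mm [-0.07  -0.005 -0.098] turn/pi [0.0016 0.0033 0.0012] deg 0.7
```

Request:
{"method": "servo_tool", "body": {
  "steps": [
    {"dx": -0.008, "dy": -0.001, "dz": -0.013, "wx": 0, "wy": 0, "wz": 0},
    {"dx": -0.015, "dy": -0.002, "dz": -0.026, "wx": 0, "wy": 0, "wz": 0},
    {"dx": -0.022, "dy": -0.003, "dz": -0.039, "wx": 0, "wy": 0, "wz": 0},
    {"dx": -0.03, "dy": -0.004, "dz": -0.052, "wx": 0, "wy": 0, "wz": 0},
    {"dx": -0.03, "dy": -0.004, "dz": -0.052, "wx": 0, "wy": 0, "wz": 0}
  ]
}}

```text
time_s: 7.07
eef_pos: [0.638, -0.1781, 0.0823]
eef_rot: [-0.257, -0.061, 0.964, -0.018]
wrist_force: [2.2, 1.3, -0.6]
opening: 0.192
grasp_force: 59.2
```

```bash
cat > st.py <<'E'
from nxt import *
import sys
k,x,y,z=sys.argv[1],*map(float,sys.argv[2:5]);sg=int(sys.argv[5]) if len(sys.argv)>5 else 1
o=ctrl.get_obs();print('TCP',loc(o,k).round(1),'F',placeT(*PL[k])[0].inv().apply(o['wrist_force']).round(1));rem(o,*tgt(k,x,z,y,sg))
E
python3 st.py red 3.5 -.75 5
```

```text
TCP [ 3.  -0.8  5.5] F [-2.4 -1.   0.7]
t 7.07 q [-0.34  0.88  1.   -0.23  1.74 -2.02] F [ 2.2  1.3 -0.6] op 0.192 gf 59.2
shift/100mm [-0.006 -0.002 -0.002] turn/pi [0.001  0.0006 0.0014] deg 0.3
```

Request:
{"method": "servo_tool", "body": {
  "steps": [
    {"dx": -0.01, "dy": -0.001, "dz": -0.017, "wx": 0, "wy": 0, "wz": 0},
    {"dx": -0.01, "dy": -0.001, "dz": -0.017, "wx": 0, "wy": 0, "wz": 0},
    {"dx": 0.01, "dy": 0.002, "dz": -0.029, "wx": 0, "wy": 0, "wz": 0},
    {"dx": 0.033, "dy": 0.005, "dz": -0.042, "wx": 0, "wy": 0, "wz": 0},
    {"dx": 0.059, "dy": 0.008, "dz": -0.057, "wx": 0, "wy": 0, "wz": 0}
  ]
}}

```text
time_s: 7.48
eef_pos: [0.6446, -0.1781, 0.0783]
eef_rot: [-0.257, -0.061, 0.964, -0.019]
wrist_force: [-1.9, 2.2, 5.4]
opening: 0.191
grasp_force: 59.5
```

```bash
python3 st.py red -4.5 -.75 5
```

```text
TCP [-4.6 -0.1  5.3] F [ 4.1 -2.4  3.9]
t 7.48 q [-0.34  0.89  0.97 -0.23  1.74 -2.02] F [-1.9  2.2  5.4] op 0.191 gf 59.5
shift/100mm [-0.003  0.006 -0.002] turn/pi [0.0015 0.0009 0.0016] deg 0.4
```

Request:
{"method": "servo_tool", "body": {
  "steps": [
    {"dx": 0.017, "dy": 0.002, "dz": -0.01, "wx": 0, "wy": 0, "wz": 0},
    {"dx": 0.034, "dy": 0.005, "dz": -0.02, "wx": 0, "wy": 0, "wz": 0},
    {"dx": 0.051, "dy": 0.007, "dz": -0.03, "wx": 0, "wy": 0, "wz": 0},
    {"dx": 0.051, "dy": 0.007, "dz": -0.03, "wx": 0, "wy": 0, "wz": 0},
    {"dx": 0.051, "dy": 0.007, "dz": -0.03, "wx": 0, "wy": 0, "wz": 0}
  ]
}}

```text
time_s: 7.9
eef_pos: [0.6467, -0.1778, 0.0771]
eef_rot: [-0.261, -0.06, 0.963, -0.019]
wrist_force: [-14.1, 1.3, 16.0]
opening: 0.194
grasp_force: 60.1
```

```bash
python3 st.py red -4.5 -.75 5
```

```text
TCP [-7.  -0.   5.3] F [19.9 -3.2  6.9]
t 7.9 q [-0.34  0.91  0.96 -0.23  1.75 -2.02] F [-14.1   1.3  16. ] op 0.194 gf 60.1
shift/100mm [-0.024  0.004  0.01 ] turn/pi [ 0.0016 -0.0019  0.0021] deg 0.6
```

Request:
{"method": "servo_tool", "body": {
  "steps": [
    {"dx": -0.018, "dy": -0.002, "dz": 0.028, "wx": 0, "wy": 0, "wz": 0},
    {"dx": -0.018, "dy": -0.002, "dz": 0.028, "wx": 0, "wy": 0, "wz": 0},
    {"dx": -0.018, "dy": -0.002, "dz": 0.028, "wx": 0, "wy": 0, "wz": 0},
    {"dx": -0.018, "dy": -0.002, "dz": 0.028, "wx": 0, "wy": 0, "wz": 0},
    {"dx": -0.018, "dy": -0.002, "dz": 0.028, "wx": 0, "wy": 0, "wz": 0}
  ]
}}

```text
time_s: 8.32
eef_pos: [0.6464, -0.1776, 0.0774]
eef_rot: [-0.259, -0.061, 0.964, -0.018]
wrist_force: [-6.5, 0.2, 4.1]
opening: 0.189
grasp_force: 59.2
```

Request:
{"method": "servo_tool", "body": {
  "steps": [
    {"dx": 0, "dy": 0, "dz": 0, "wx": 0, "wy": 0, "wz": 0},
    {"dx": 0, "dy": 0, "dz": 0, "wx": 0, "wy": 0, "wz": 0},
    {"dx": 0, "dy": 0, "dz": 0, "wx": 0, "wy": 0, "wz": 0},
    {"dx": 0, "dy": 0, "dz": 0, "wx": 0, "wy": 0, "wz": 0},
    {"dx": 0, "dy": 0, "dz": 0, "wx": 0, "wy": 0, "wz": 0}
  ],
  "jaw": 0.6
}}

```text
time_s: 8.73
eef_pos: [0.6483, -0.1772, 0.0774]
eef_rot: [-0.256, -0.061, 0.964, -0.019]
wrist_force: [0.2, 0.4, -0.2]
opening: 0.6
grasp_force: 0.0
```

Request:
{"method": "servo_tool", "body": {
  "steps": [
    {"dx": 0.03, "dy": 0.004, "dz": 0.05, "wx": 0, "wy": 0, "wz": 0},
    {"dx": 0.1, "dy": 0.013, "dz": 0.17, "wx": 0, "wy": 0, "wz": 0},
    {"dx": 0.22, "dy": 0.03, "dz": 0.39, "wx": 0, "wy": 0, "wz": 0},
    {"dx": 0.35, "dy": 0.047, "dz": 0.61, "wx": 0, "wy": 0, "wz": 0},
    {"dx": 0.45, "dy": 0.06, "dz": 0.78, "wx": 0, "wy": 0, "wz": 0}
  ]
}}

```text
time_s: 9.15
eef_pos: [0.6944, -0.171, 0.1581]
eef_rot: [-0.255, -0.061, 0.965, -0.019]
wrist_force: [0.5, -0.9, 0.5]
opening: 0.596
grasp_force: 0.0
```

```bash
python3 - <<'E'
from nxt import *
from bench import vision
o=ctrl.get_obs();print(o['time_s'],o['q'],o['eef_pos'],loc(o,'red'))
c=vision.camera('wrist');c['fish']=1;pickle.dump(c,open('w6.pkl','wb'))
s=vision.camera('side');pickle.dump(s,open('s6.pkl','wb'))
im=np.zeros((600,800,3),np.uint8);im[:360,:480]=cv2.resize(c['frame'],(480,360))[:,:,::-1]
im[:,480:]=cv2.resize(s['frame'][150:270,280:344],(320,600),interpolation=cv2.INTER_CUBIC)[:,:,::-1]
cv2.imwrite('pics/p6.png',im)
E
```

```text
9.15 [-0.31057364  0.93602014  0.73814908 -0.23154753  1.93288235 -2.03916112] [ 0.69441229 -0.17103571  0.15805946] [-8.30779414 -0.43344511 99.55061388]
```

View pics/p6.png

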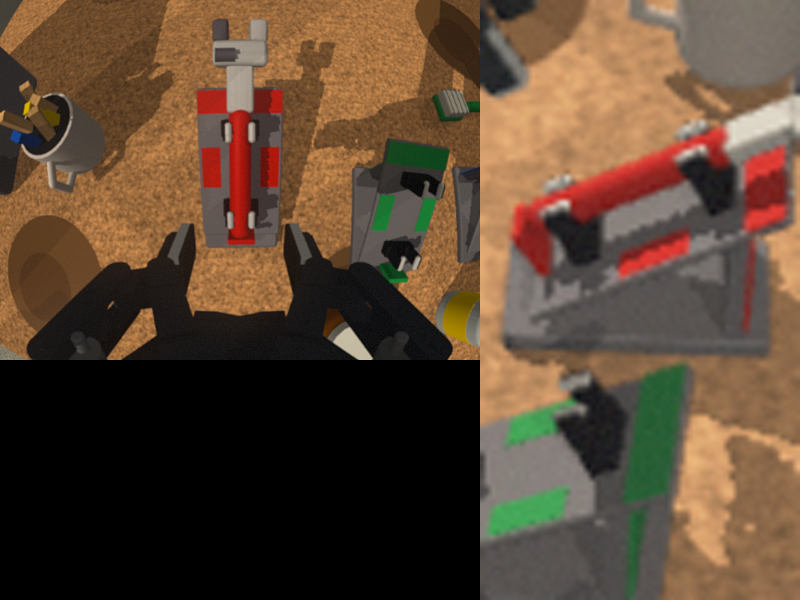

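The spanner lies in both clips: grip at (240,175) in the wrist view, between both lip pairs. Its butt is against the red foot in the side view. On to the brush.

```bash
sed -i "s/'green':(.665,-.0015/'green':(.667,-.001/" nxt.py; python3 - <<'E'
from nxt import *
o=ctrl.get_obs();a=np.radians(15)
y=np.array([np.cos(a),np.sin(a),0]);z=np.array([0,0,-1.]);Rt=R.from_matrix(np.c_[np.cross(y,z),y,z])
rem(o,Rt,np.array([.4465,.2325,.13]))
E
```

```text
t 9.25 q [-0.31  0.93  0.74 -0.23  1.93 -2.04] F [ 0.9 -0.   1. ] op 0.601 gf 0.0
shift/100mm [-2.497  4.038 -0.301] turn/pi [-0.0966 -0.1492 -0.4463] deg 86.5
```

Request:
{"method": "servo_tool", "body": {
  "steps": [
    {"dx": -0.01, "dy": 0.02, "dz": 0.15, "wx": 0, "wy": 0, "wz": 0},
    {"dx": -0.03, "dy": 0.05, "dz": 0.3, "wx": 0, "wy": 0, "wz": 0},
    {"dx": -0.08, "dy": 0.12, "dz": 0.45, "wx": 0, "wy": 0, "wz": 0},
    {"dx": -0.14, "dy": 0.21, "dz": 0.6, "wx": 0, "wy": 0, "wz": 0},
    {"dx": -0.2, "dy": 0.3, "dz": 0.7, "wx": 0, "wy": 0, "wz": 0}
  ],
  "jaw": 1
}}

```text
time_s: 9.67
eef_pos: [0.6724, -0.141, 0.2277]
eef_rot: [-0.256, -0.061, 0.965, -0.019]
wrist_force: [1.1, 0.6, 0.5]
opening: 0.996
grasp_force: 0.0
```

Request:
{"method": "servo_tool", "body": {
  "steps": [
    {"dx": -0.1, "dy": 0.16, "dz": 0, "wx": -0.005, "wy": -0.007, "wz": -0.022},
    {"dx": -0.22, "dy": 0.36, "dz": 0, "wx": -0.01, "wy": -0.015, "wz": -0.045},
    {"dx": -0.34, "dy": 0.55, "dz": 0, "wx": -0.015, "wy": -0.022, "wz": -0.067},
    {"dx": -0.46, "dy": 0.75, "dz": 0, "wx": -0.02, "wy": -0.03, "wz": -0.09},
    {"dx": -0.575, "dy": 0.935, "dz": 0, "wx": -0.0242, "wy": -0.0373, "wz": -0.1116}
  ]
}}

```text
time_s: 10.08
eef_pos: [0.614, -0.0464, 0.226]
eef_rot: [-0.201, 0.121, 0.972, -0.013]
wrist_force: [-0.9, -0.2, 0.1]
opening: 1.0
grasp_force: 0.0
```

Request:
{"method": "servo_tool", "body": {
  "steps": [
    {"dx": -0.115, "dy": 0.19, "dz": -0.04, "wx": -0.005, "wy": -0.0075, "wz": -0.022},
    {"dx": -0.23, "dy": 0.37, "dz": -0.08, "wx": -0.01, "wy": -0.015, "wz": -0.045},
    {"dx": -0.345, "dy": 0.56, "dz": -0.12, "wx": -0.015, "wy": -0.022, "wz": -0.067},
    {"dx": -0.46, "dy": 0.75, "dz": -0.16, "wx": -0.02, "wy": -0.03, "wz": -0.09},
    {"dx": -0.575, "dy": 0.935, "dz": -0.2, "wx": -0.0242, "wy": -0.0373, "wz": -0.1116}
  ]
}}

```text
time_s: 10.5
eef_pos: [0.5564, 0.0468, 0.2058]
eef_rot: [-0.139, 0.296, 0.945, -0.008]
wrist_force: [-0.1, 0.8, 0.2]
opening: 1.002
grasp_force: 0.0
```

Request:
{"method": "servo_tool", "body": {
  "steps": [
    {"dx": -0.115, "dy": 0.19, "dz": -0.08, "wx": -0.005, "wy": -0.0075, "wz": -0.022},
    {"dx": -0.23, "dy": 0.37, "dz": -0.16, "wx": -0.01, "wy": -0.015, "wz": -0.045},
    {"dx": -0.345, "dy": 0.56, "dz": -0.24, "wx": -0.015, "wy": -0.022, "wz": -0.067},
    {"dx": -0.46, "dy": 0.75, "dz": -0.32, "wx": -0.02, "wy": -0.03, "wz": -0.09},
    {"dx": -0.575, "dy": 0.935, "dz": -0.4, "wx": -0.0242, "wy": -0.0373, "wz": -0.1116}
  ]
}}

```text
time_s: 10.92
eef_pos: [0.4989, 0.1401, 0.1656]
eef_rot: [-0.071, 0.461, 0.884, -0.002]
wrist_force: [-0.2, 0.9, 0.2]
opening: 1.001
grasp_force: 0.0
```

Request:
{"method": "servo_tool", "body": {
  "steps": [
    {"dx": -0.14, "dy": 0.22, "dz": -0.1, "wx": -0.006, "wy": -0.009, "wz": -0.027},
    {"dx": -0.28, "dy": 0.45, "dz": -0.2, "wx": -0.012, "wy": -0.018, "wz": -0.054},
    {"dx": -0.4, "dy": 0.65, "dz": -0.3, "wx": -0.018, "wy": -0.027, "wz": -0.08},
    {"dx": -0.5, "dy": 0.82, "dz": -0.37, "wx": -0.022, "wy": -0.034, "wz": -0.1},
    {"dx": -0.575, "dy": 0.935, "dz": -0.4, "wx": -0.0242, "wy": -0.0373, "wz": -0.1116}
  ]
}}

```text
time_s: 11.33
eef_pos: [0.4398, 0.2339, 0.1247]
eef_rot: [-0.002, 0.609, 0.793, 0.003]
wrist_force: [-0.3, -0.8, -0.9]
opening: 0.997
grasp_force: 0.0
```

```bash
python3 wl.py green w7.pkl; python3 - <<'E'
from h import *
c=pickle.load(open('w7.pkl','rb'));m=mask(c,'green');n,l,st,ce=cv2.connectedComponentsWithStats(m.astype(np.uint8))
i=1+np.argmax(st[1:,4]);v,u=np.nonzero(l==i);P=unproj(c,np.c_[u,v],.0095)[:,:2]
ax=np.array([np.cos(np.radians(-75)),np.sin(np.radians(-75))])
for _ in range(3):
    sc=P@ax;bt=sc.min();Q=P[sc<bt+.115];V=np.linalg.eigh(np.cov(Q.T))[1][:,1];ax=V*np.sign(V@ax)
mu=Q.mean(0);print('brush',mu+ax*(bt+.062-mu@ax),np.degrees(np.arctan2(ax[1],ax[0])),np.ptp(Q@[-ax[1],ax[0]]),'colmax',u.max(),v.max(),u.min())
E
```

```text
11.3333 [ 0.245  0.135  1.893  0.008  1.112 -0.019] [0.4398 0.2339 0.1247]
tool y yaw 14.926229729803802 z [-0.     0.007 -1.   ]
[ 299  153   54  195 4581] mid [0.44865087 0.2189875 ] len 0.15514761312623238 w 0.043676396007640714 yaw 105.0463777843026 ends [0.46878909 0.14407323] [0.42851264 0.29390177]
brush [0.44463203 0.23403381] -74.86205065577123 0.017867882188135675 colmax 352 347 299
```

Request:
{"method": "servo_tool", "body": {
  "steps": [
    {"dx": 0.02, "dy": 0, "dz": -0.2, "wx": -0.001, "wy": 0, "wz": 0},
    {"dx": 0.04, "dy": -0.01, "dz": -0.42, "wx": -0.002, "wy": 0, "wz": 0},
    {"dx": 0.057, "dy": -0.01, "dz": -0.64, "wx": -0.002, "wy": 0, "wz": 0},
    {"dx": 0.057, "dy": -0.01, "dz": -0.85, "wx": -0.002, "wy": 0, "wz": 0},
    {"dx": 0.057, "dy": -0.01, "dz": -0.97, "wx": -0.002, "wy": 0, "wz": 0}
  ]
}}

```text
time_s: 11.8
eef_pos: [0.4472, 0.231, 0.0269]
eef_rot: [-0.001, 0.608, 0.794, -0.0]
wrist_force: [-0.7, 0.2, 0.1]
opening: 0.998
grasp_force: 0.0
```

Request:
{"method": "servo_tool", "body": {
  "steps": [
    {"dx": 0, "dy": 0, "dz": -0.1, "wx": 0, "wy": 0, "wz": 0},
    {"dx": 0, "dy": 0, "dz": -0.2, "wx": 0, "wy": 0, "wz": 0},
    {"dx": 0, "dy": 0, "dz": -0.235, "wx": 0, "wy": 0, "wz": 0},
    {"dx": 0, "dy": 0, "dz": -0.235, "wx": 0, "wy": 0, "wz": 0},
    {"dx": 0, "dy": 0, "dz": -0.235, "wx": 0, "wy": 0, "wz": 0}
  ]
}}

```text
time_s: 12.22
eef_pos: [0.4492, 0.2318, 0.0056]
eef_rot: [0.0, 0.609, 0.794, 0.001]
wrist_force: [0.4, -0.5, 0.8]
opening: 1.0
grasp_force: 0.0
```

Request:
{"method": "servo_tool", "body": {
  "steps": [
    {"dx": 0, "dy": 0, "dz": 0, "wx": 0, "wy": 0, "wz": 0},
    {"dx": 0, "dy": 0, "dz": 0, "wx": 0, "wy": 0, "wz": 0},
    {"dx": 0, "dy": 0, "dz": 0, "wx": 0, "wy": 0, "wz": 0},
    {"dx": 0, "dy": 0, "dz": 0, "wx": 0, "wy": 0, "wz": 0},
    {"dx": 0, "dy": 0, "dz": 0, "wx": 0, "wy": 0, "wz": 0}
  ],
  "jaw": 0
}}

```text
time_s: 12.63
eef_pos: [0.449, 0.2319, 0.0054]
eef_rot: [0.0, 0.609, 0.794, 0.001]
wrist_force: [-0.5, -0.3, -0.1]
opening: 0.298
grasp_force: 0.0
```

Request:
{"method": "servo_tool", "body": {
  "steps": [
    {"dx": 0, "dy": 0, "dz": 0, "wx": 0, "wy": 0, "wz": 0},
    {"dx": 0, "dy": 0, "dz": 0, "wx": 0, "wy": 0, "wz": 0},
    {"dx": 0, "dy": 0, "dz": 0, "wx": 0, "wy": 0, "wz": 0},
    {"dx": 0, "dy": 0, "dz": 0, "wx": 0, "wy": 0, "wz": 0},
    {"dx": 0, "dy": 0, "dz": 0, "wx": 0, "wy": 0, "wz": 0}
  ]
}}

```text
time_s: 13.05
eef_pos: [0.4491, 0.232, 0.0055]
eef_rot: [0.0, 0.609, 0.794, 0.001]
wrist_force: [-1.1, -0.3, 4.7]
opening: 0.193
grasp_force: 58.6
```

Request:
{"method": "servo_tool", "body": {
  "steps": [
    {"dx": 0, "dy": 0, "dz": 0.1, "wx": 0, "wy": 0, "wz": 0},
    {"dx": 0, "dy": 0, "dz": 0.3, "wx": 0, "wy": 0, "wz": 0},
    {"dx": 0, "dy": 0, "dz": 0.55, "wx": 0, "wy": 0, "wz": 0},
    {"dx": 0, "dy": 0, "dz": 0.8, "wx": 0, "wy": 0, "wz": 0},
    {"dx": 0, "dy": 0, "dz": 1, "wx": 0, "wy": 0, "wz": 0}
  ]
}}

```text
time_s: 13.47
eef_pos: [0.449, 0.2319, 0.107]
eef_rot: [0.0, 0.608, 0.794, 0.001]
wrist_force: [0.4, -0.0, -1.1]
opening: 0.192
grasp_force: 58.6
```

```bash
python3 - <<'E'
from nxt import *
o=ctrl.get_obs();print(o['eef_pos'])
rem(o,*tgt('green',-4,85,0,-1))
E
```

```text
[0.44899101 0.23193129 0.10703908]
t 13.47 q [ 0.24  0.18  1.89  0.    1.08 -0.02] F [ 0.4 -0.  -1.1] op 0.192 gf 58.6
shift/100mm [ 2.639 -2.309  0.406] turn/pi [-0.1536  0.1137 -0.5552] deg 105.7
```

Request:
{"method": "servo_tool", "body": {
  "steps": [
    {"dx": 0.08, "dy": -0.07, "dz": 0.18, "wx": -0.006, "wy": 0.004, "wz": -0.02},
    {"dx": 0.2, "dy": -0.17, "dz": 0.36, "wx": -0.013, "wy": 0.01, "wz": -0.048},
    {"dx": 0.35, "dy": -0.3, "dz": 0.54, "wx": -0.021, "wy": 0.016, "wz": -0.078},
    {"dx": 0.51, "dy": -0.44, "dz": 0.72, "wx": -0.03, "wy": 0.022, "wz": -0.108},
    {"dx": 0.66, "dy": -0.577, "dz": 0.9, "wx": -0.0384, "wy": 0.0284, "wz": -0.1388}
  ]
}}

```text
time_s: 13.88
eef_pos: [0.5151, 0.1737, 0.1965]
eef_rot: [0.002, 0.765, 0.639, -0.074]
wrist_force: [0.9, 0.6, -1.7]
opening: 0.191
grasp_force: 58.7
```

Request:
{"method": "servo_tool", "body": {
  "steps": [
    {"dx": 0.13, "dy": -0.115, "dz": 0.02, "wx": -0.0077, "wy": 0.0057, "wz": -0.0278},
    {"dx": 0.26, "dy": -0.23, "dz": 0.04, "wx": -0.0154, "wy": 0.0114, "wz": -0.0555},
    {"dx": 0.4, "dy": -0.346, "dz": 0.06, "wx": -0.023, "wy": 0.017, "wz": -0.083},
    {"dx": 0.53, "dy": -0.46, "dz": 0.08, "wx": -0.0307, "wy": 0.0227, "wz": -0.111},
    {"dx": 0.66, "dy": -0.577, "dz": 0.1, "wx": -0.0384, "wy": 0.0284, "wz": -0.1388}
  ]
}}

```text
time_s: 14.3
eef_pos: [0.5812, 0.116, 0.2054]
eef_rot: [0.003, 0.88, 0.453, -0.145]
wrist_force: [0.0, -0.1, -1.3]
opening: 0.193
grasp_force: 58.6
```

Request:
{"method": "servo_tool", "body": {
  "steps": [
    {"dx": 0.13, "dy": -0.115, "dz": -0.04, "wx": -0.0077, "wy": 0.0057, "wz": -0.0278},
    {"dx": 0.26, "dy": -0.23, "dz": -0.08, "wx": -0.0154, "wy": 0.0114, "wz": -0.0555},
    {"dx": 0.4, "dy": -0.346, "dz": -0.12, "wx": -0.023, "wy": 0.017, "wz": -0.083},
    {"dx": 0.53, "dy": -0.46, "dz": -0.16, "wx": -0.0307, "wy": 0.0227, "wz": -0.111},
    {"dx": 0.66, "dy": -0.577, "dz": -0.2, "wx": -0.0384, "wy": 0.0284, "wz": -0.1388}
  ]
}}

```text
time_s: 14.72
eef_pos: [0.6472, 0.0584, 0.1849]
eef_rot: [0.004, 0.948, 0.242, -0.207]
wrist_force: [0.1, 0.5, -1.2]
opening: 0.193
grasp_force: 58.6
```

Request:
{"method": "servo_tool", "body": {
  "steps": [
    {"dx": 0.13, "dy": -0.13, "dz": -0.06, "wx": -0.009, "wy": 0.0066, "wz": -0.032},
    {"dx": 0.26, "dy": -0.26, "dz": -0.12, "wx": -0.018, "wy": 0.0133, "wz": -0.065},
    {"dx": 0.38, "dy": -0.39, "dz": -0.18, "wx": -0.026, "wy": 0.0195, "wz": -0.095},
    {"dx": 0.5, "dy": -0.51, "dz": -0.24, "wx": -0.034, "wy": 0.025, "wz": -0.122},
    {"dx": 0.56, "dy": -0.577, "dz": -0.28, "wx": -0.0384, "wy": 0.0284, "wz": -0.1388}
  ]
}}

```text
time_s: 15.13
eef_pos: [0.7033, -0.001, 0.1555]
eef_rot: [0.005, 0.966, 0.018, -0.26]
wrist_force: [0.3, 0.0, -1.7]
opening: 0.193
grasp_force: 58.6
```

```bash
python3 st.py green 10 0 30 -1; python3 - <<'E'
from nxt import *
from bench import vision
c=vision.camera('wrist');c['fish']=1;pickle.dump(c,open('w8.pkl','wb'));cv2.imwrite('pics/w8.png',c['frame'][:,:,::-1])
o=ctrl.get_obs();Rc=R.from_quat(np.roll(o['eef_rot'],-1))
m=mask(c,'green');n,l,st,ce=cv2.connectedComponentsWithStats(m.astype(np.uint8))
for i in range(1,n):
    if st[i,4]>150:print(st[i],ce[i].round(1))
# tool x = butt-ward here
for x in(54,58,62,66,70):print(x,proj(c,Rc.apply([x/1e3,0,-.0042])+o['eef_pos']).round(1))
Rm,g=placeT(*PL['green'])
for p in[(-39,0,18),(-62,0,14),(-62,13,14),(-62,-13,14),(39,0,18)]:print(p,proj(c,Rm.apply(np.array(p)/1e3)+g).round(1))
E
```

```text
TCP [ 8.3  1.5 87. ] F [-1.1 -0.  -1.4]
t 15.13 q [-0.13  0.94  0.74 -0.09  1.98  1.39] F [ 0.3  0.  -1.7] op 0.193 gf 58.6
shift/100mm [-0.3    0.002 -0.485] turn/pi [ 0.0003 -0.0006  0.002 ] deg 0.4
[292 132  45  12 495] [314.2 137.6]
[  297   164    73   258 12189] [323.9 279.7]
[ 262  204   28   55 1416] [275.7 230.8]
54 [[325.7 190.8]]
58 [[325.8 180.4]]
62 [[325.9 169.9]]
66 [[325.9 159.3]]
70 [[326.  148.7]]
(-39, 0, 18) [[317.8 180.3]]
(-62, 0, 14) [[317.6 139.8]]
(-62, 13, 14) [[340.3 139.8]]
(-62, -13, 14) [[294.8 140.1]]
(39, 0, 18) [[318.8 302.8]]
```

Request:
{"method": "servo_tool", "body": {
  "steps": [
    {"dx": -0.05, "dy": 0.002, "dz": -0.08, "wx": 0, "wy": 0, "wz": 0},
    {"dx": -0.12, "dy": 0.005, "dz": -0.2, "wx": 0, "wy": 0, "wz": 0.001},
    {"dx": -0.2, "dy": 0.008, "dz": -0.33, "wx": 0, "wy": 0, "wz": 0.001},
    {"dx": -0.27, "dy": 0.01, "dz": -0.44, "wx": 0, "wy": 0, "wz": 0.002},
    {"dx": -0.3, "dy": 0.012, "dz": -0.485, "wx": 0, "wy": 0, "wz": 0.002}
  ]
}}

```text
time_s: 15.6
eef_pos: [0.6709, 0.0031, 0.107]
eef_rot: [0.006, 0.965, 0.025, -0.26]
wrist_force: [0.2, 1.3, -1.0]
opening: 0.19
grasp_force: 58.7
```

```bash
python3 st.py green 10 0 25 -1; python3 - <<'E'
from nxt import *
from bench import vision
c=vision.camera('wrist');c['fish']=1;pickle.dump(c,open('w9.pkl','wb'))
cv2.imwrite('pics/p9.png',cv2.resize(c['frame'][100:300,220:420,::-1],None,fx=3,fy=3,interpolation=cv2.INTER_CUBIC))
E
```

```text
TCP [11.9 -3.9 28.9] F [-0.7 -1.3 -0.8]
t 15.6 q [-0.13  0.9   0.91 -0.09  1.85  1.39] F [ 0.2  1.3 -1. ] op 0.19 gf 58.7
shift/100mm [-0.001 -0.039 -0.044] turn/pi [-0.0005 -0.0009 -0.0024] deg 0.5
```

View pics/p9.png

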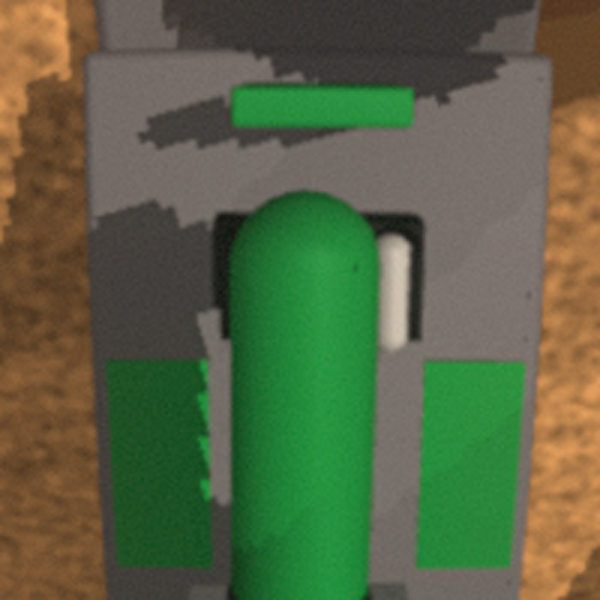

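The grip (232–378, mid 305) sits about 14 px (1.9 mm) left of the lower clip (215–423, mid 319). The butt is about 9 mm clear of the foot. I'll shift world y by -1.9 mm.

Request:
{"method": "servo_tool", "body": {
  "steps": [
    {"dx": 0, "dy": -0.01, "dz": 0, "wx": 0, "wy": 0, "wz": 0},
    {"dx": 0, "dy": -0.019, "dz": 0, "wx": 0, "wy": 0, "wz": 0},
    {"dx": 0, "dy": -0.019, "dz": 0, "wx": 0, "wy": 0, "wz": 0},
    {"dx": 0, "dy": -0.019, "dz": 0, "wx": 0, "wy": 0, "wz": 0},
    {"dx": 0, "dy": -0.019, "dz": 0, "wx": 0, "wy": 0, "wz": 0}
  ]
}}

```text
time_s: 16.07
eef_pos: [0.6734, 0.0003, 0.1092]
eef_rot: [0.006, 0.966, 0.024, -0.258]
wrist_force: [-0.1, -0.4, -1.1]
opening: 0.191
grasp_force: 58.7
```

```bash
python3 st.py green 10 -2 5 -1; python3 - <<'E'
from nxt import *
from bench import vision
c=vision.camera('wrist');pickle.dump(c,open('w10.pkl','wb'))
f=c['frame'].astype(int)
for r in (180,190,200):
    g=np.nonzero(mask(c,'green')[r,280:370])[0]+280;b=np.nonzero(f[r,280:370].max(1)<45)[0]+280
    print(r,'green',g.min(),g.max(),'dark',b)
r=(mask(c,'green'))[128:142,270:380].sum(0);k=np.nonzero(r>5)[0]+270;print('foot',k.min(),k.max())
M=placeT(*PL['green'])[0].as_matrix()*.1;print('down10',(-M[:,2]).round(4),'slide10',(-M[:,0]).round(4))
E
```

```text
TCP [11. -1. 32.] F [-0.5  0.4 -1. ]
t 16.07 q [-0.13  0.9   0.9  -0.09  1.85  1.39] F [-0.1 -0.4 -1.1] op 0.191 gf 58.7
shift/100mm [-0.126  0.005 -0.239] turn/pi [-0.0001  0.0005 -0.0018] deg 0.3
180 green 299 344 dark [285 286 287 288 289 290 291 348 349 350 351 352]
190 green 297 345 dark [285 286 287 288 289 290 350 351 352]
200 green 297 345 dark [286 287 288 289 290 349 350 352]
foot 290 349
down10 [-0.05   -0.0022 -0.0866] slide10 [ 0.0865  0.0038 -0.05  ]
```

Request:
{"method": "servo_tool", "body": {
  "steps": [
    {"dx": -0.01, "dy": 0.003, "dz": -0.02, "wx": 0, "wy": 0, "wz": 0},
    {"dx": -0.02, "dy": 0.006, "dz": -0.035, "wx": 0, "wy": 0, "wz": 0},
    {"dx": -0.03, "dy": 0.006, "dz": -0.052, "wx": 0, "wy": 0, "wz": 0},
    {"dx": -0.04, "dy": 0.006, "dz": -0.07, "wx": 0, "wy": 0, "wz": 0},
    {"dx": -0.05, "dy": 0.006, "dz": -0.087, "wx": 0, "wy": 0, "wz": 0}
  ]
}}

```text
time_s: 16.53
eef_pos: [0.6681, 0.0007, 0.1002]
eef_rot: [0.006, 0.966, 0.024, -0.258]
wrist_force: [3.0, -0.8, 4.4]
opening: 0.192
grasp_force: 59.3
```

Request:
{"method": "servo_tool", "body": {
  "steps": [
    {"dx": -0.01, "dy": 0, "dz": -0.017, "wx": 0, "wy": 0, "wz": 0},
    {"dx": -0.02, "dy": -0.001, "dz": -0.035, "wx": 0, "wy": 0, "wz": 0},
    {"dx": -0.03, "dy": -0.001, "dz": -0.052, "wx": 0, "wy": 0, "wz": 0},
    {"dx": -0.04, "dy": -0.002, "dz": -0.07, "wx": 0, "wy": 0, "wz": 0},
    {"dx": -0.05, "dy": -0.002, "dz": -0.087, "wx": 0, "wy": 0, "wz": 0}
  ]
}}

```text
time_s: 16.95
eef_pos: [0.6651, 0.0002, 0.0941]
eef_rot: [0.007, 0.966, 0.024, -0.256]
wrist_force: [4.4, -1.0, 7.4]
opening: 0.193
grasp_force: 59.6
```

```bash
python3 st.py green 10 -2 5 -1
```

```text
TCP [10.6 -1.3 14.7] F [-0.1  1.2  8.6]
t 16.95 q [-0.13  0.89  0.95 -0.09  1.81  1.39] F [ 4.4 -1.   7.4] op 0.193 gf 59.6
shift/100mm [-0.044  0.005 -0.087] turn/pi [ 0.0002  0.0021 -0.0018] deg 0.5
```

Request:
{"method": "servo_tool", "body": {
  "steps": [
    {"dx": -0.01, "dy": 0, "dz": -0.017, "wx": 0, "wy": 0, "wz": 0},
    {"dx": -0.02, "dy": -0.001, "dz": -0.035, "wx": 0, "wy": 0, "wz": 0},
    {"dx": -0.03, "dy": -0.001, "dz": -0.052, "wx": 0, "wy": 0, "wz": 0},
    {"dx": -0.04, "dy": -0.002, "dz": -0.07, "wx": 0, "wy": 0, "wz": 0},
    {"dx": -0.04, "dy": -0.002, "dz": -0.07, "wx": 0, "wy": 0, "wz": 0}
  ]
}}

```text
time_s: 17.37
eef_pos: [0.6594, 0.0003, 0.0852]
eef_rot: [0.006, 0.966, 0.024, -0.258]
wrist_force: [4.3, -1.1, 6.0]
opening: 0.196
grasp_force: 59.5
```

```bash
python3 st.py green 10 -2 5 -1
```

```text
TCP [11.1 -1.7  4.3] F [-0.7  1.3  7.3]
t 17.37 q [-0.13  0.89  0.97 -0.09  1.8   1.39] F [ 4.3 -1.1  6. ] op 0.196 gf 59.5
shift/100mm [0.013 0.004 0.001] turn/pi [-0.0001  0.0006 -0.0018] deg 0.3
```

Request:
{"method": "servo_tool", "body": {
  "steps": [
    {"dx": -0.01, "dy": -0.001, "dz": -0.017, "wx": 0, "wy": 0, "wz": 0},
    {"dx": -0.01, "dy": -0.001, "dz": -0.017, "wx": 0, "wy": 0, "wz": 0},
    {"dx": 0.015, "dy": 0, "dz": -0.032, "wx": 0, "wy": 0, "wz": 0},
    {"dx": 0.04, "dy": 0.001, "dz": -0.046, "wx": 0, "wy": 0, "wz": 0},
    {"dx": 0.067, "dy": 0.002, "dz": -0.062, "wx": 0, "wy": 0, "wz": 0}
  ]
}}

```text
time_s: 17.78
eef_pos: [0.6651, 0.0005, 0.0819]
eef_rot: [0.007, 0.965, 0.024, -0.26]
wrist_force: [-12.8, -1.4, 26.5]
opening: 0.191
grasp_force: 60.4
```

```bash
python3 st.py green 2 -2 5 -1
```

```text
TCP [ 4.5 -1.6  4.2] F [24.3  0.8 16.5]
t 17.78 q [-0.13  0.91  0.94 -0.09  1.81  1.39] F [-12.8  -1.4  26.5] op 0.191 gf 60.4
shift/100mm [ 0.025  0.005 -0.005] turn/pi [ 0.0001 -0.0007 -0.0017] deg 0.3
```

Request:
{"method": "servo_tool", "body": {
  "steps": [
    {"dx": 0.014, "dy": 0.001, "dz": 0.026, "wx": 0, "wy": 0, "wz": 0},
    {"dx": 0.014, "dy": 0.001, "dz": 0.026, "wx": 0, "wy": 0, "wz": 0},
    {"dx": 0.014, "dy": 0.001, "dz": 0.026, "wx": 0, "wy": 0, "wz": 0},
    {"dx": 0.014, "dy": 0.001, "dz": 0.026, "wx": 0, "wy": 0, "wz": 0},
    {"dx": 0.014, "dy": 0.001, "dz": 0.026, "wx": 0, "wy": 0, "wz": 0}
  ]
}}

```text
time_s: 18.2
eef_pos: [0.6651, 0.0005, 0.082]
eef_rot: [0.006, 0.965, 0.024, -0.261]
wrist_force: [-6.3, -2.1, 10.9]
opening: 0.191
grasp_force: 59.5
```

```bash
python3 st.py green 2 -2 5 -1;python3 - <<'E'
from nxt import *
from bench import vision
c=vision.camera('wrist');c['fish']=1;pickle.dump(c,open('w11.pkl','wb'));cv2.imwrite('pics/w11.png',c['frame'][:,:,::-1])
print(c['frame'][100:190:2,320].tolist())
o=ctrl.get_obs();Rc=R.from_quat(np.roll(o['eef_rot'],-1))
for x in(60,64.2,68):print(x,proj(c,Rc.apply([x/1e3,0,-.0042])+o['eef_pos']).round(1))
w=pickle.load(open('w9.pkl','rb'));print('w9',w['frame'][124:172:2,320].tolist())
E
```

```text
TCP [ 4.6 -1.6  4.3] F [11.   1.8  6.3]
t 18.2 q [-0.13  0.91  0.94 -0.09  1.81  1.39] F [-6.3 -2.1 10.9] op 0.191 gf 59.5
shift/100mm [ 0.026  0.005 -0.007] turn/pi [ 0.     -0.0017 -0.0017] deg 0.4
[[67, 63, 59], [68, 62, 59], [57, 54, 50], [61, 57, 53], [58, 53, 49], [57, 56, 53], [60, 56, 55], [58, 57, 53], [58, 53, 53], [59, 55, 54], [55, 54, 51], [60, 57, 54], [59, 55, 52], [57, 56, 52], [59, 58, 54], [51, 51, 45], [54, 53, 48], [54, 54, 47], [60, 56, 54], [58, 58, 54], [64, 61, 58], [74, 68, 65], [87, 93, 79], [33, 71, 37], [21, 67, 32], [27, 102, 44], [38, 143, 63], [42, 149, 66], [35, 144, 63], [36, 146, 64], [36, 145, 63], [41, 146, 67], [33, 134, 55], [22, 89, 38], [29, 98, 45], [26, 108, 47], [29, 112, 51], [30, 117, 50], [37, 121, 54], [34, 121, 53], [32, 126, 55], [32, 131, 59], [45, 140, 63], [39, 140, 61], [44, 144, 66]]
60 [[321.2 177.4]]
64.2 [[321.2 166.2]]
68 [[321.2 156.1]]
w9 [[88, 81, 80], [107, 99, 97], [48, 85, 48], [43, 141, 64], [41, 147, 68], [44, 147, 69], [42, 145, 63], [33, 141, 57], [36, 139, 62], [52, 95, 56], [65, 60, 56], [69, 67, 64], [108, 103, 97], [113, 106, 102], [114, 104, 102], [113, 105, 102], [115, 111, 102], [115, 108, 103], [113, 104, 100], [107, 104, 97], [39, 81, 45], [30, 93, 45], [32, 101, 45], [31, 108, 49]]
```

At x = 320 the foot (rows 152–164) now adjoins the butt (row 166) with no grey gap, and the position stays put under 11–24 N. That is the stop. Now unload, release and retreat.

Request:
{"method": "servo_tool", "body": {
  "steps": [
    {"dx": -0.008, "dy": 0, "dz": 0.014, "wx": 0, "wy": 0, "wz": 0},
    {"dx": -0.008, "dy": 0, "dz": 0.014, "wx": 0, "wy": 0, "wz": 0},
    {"dx": -0.008, "dy": 0, "dz": 0.014, "wx": 0, "wy": 0, "wz": 0},
    {"dx": -0.008, "dy": 0, "dz": 0.014, "wx": 0, "wy": 0, "wz": 0},
    {"dx": -0.008, "dy": 0, "dz": 0.014, "wx": 0, "wy": 0, "wz": 0}
  ]
}}

```text
time_s: 18.67
eef_pos: [0.665, 0.0006, 0.0821]
eef_rot: [0.006, 0.965, 0.024, -0.26]
wrist_force: [-5.4, -1.9, 4.9]
opening: 0.192
grasp_force: 59.0
```

Request:
{"method": "servo_tool", "body": {
  "steps": [
    {"dx": 0, "dy": 0, "dz": 0, "wx": 0, "wy": 0, "wz": 0},
    {"dx": 0, "dy": 0, "dz": 0, "wx": 0, "wy": 0, "wz": 0},
    {"dx": 0, "dy": 0, "dz": 0, "wx": 0, "wy": 0, "wz": 0},
    {"dx": 0, "dy": 0, "dz": 0, "wx": 0, "wy": 0, "wz": 0},
    {"dx": 0, "dy": 0, "dz": 0, "wx": 0, "wy": 0, "wz": 0}
  ],
  "jaw": 0.6
}}

```text
time_s: 19.08
eef_pos: [0.6662, 0.0011, 0.0817]
eef_rot: [0.006, 0.966, 0.024, -0.259]
wrist_force: [0.3, 0.0, 0.5]
opening: 0.6
grasp_force: 0.0
```

Request:
{"method": "servo_tool", "body": {
  "steps": [
    {"dx": 0.03, "dy": 0.001, "dz": 0.05, "wx": 0, "wy": 0, "wz": 0},
    {"dx": 0.1, "dy": 0.004, "dz": 0.17, "wx": 0, "wy": 0, "wz": 0},
    {"dx": 0.22, "dy": 0.01, "dz": 0.39, "wx": 0, "wy": 0, "wz": 0},
    {"dx": 0.35, "dy": 0.015, "dz": 0.61, "wx": 0, "wy": 0, "wz": 0},
    {"dx": 0.45, "dy": 0.02, "dz": 0.78, "wx": 0, "wy": 0, "wz": 0}
  ]
}}

```text
time_s: 19.5
eef_pos: [0.7124, 0.0029, 0.1624]
eef_rot: [0.006, 0.966, 0.024, -0.258]
wrist_force: [-0.4, -1.0, 1.1]
opening: 0.599
grasp_force: 0.0
```

```bash
python3 - <<'E'
from nxt import *
from bench import vision
c=vision.camera('wrist');c['fish']=1;pickle.dump(c,open('w12.pkl','wb'))
s=vision.camera('side');pickle.dump(s,open('s12.pkl','wb'));t=vision.camera('top');pickle.dump(t,open('t12.pkl','wb'))
f=c['frame'];
m=mask(c,'green');n,l,st,ce=cv2.connectedComponentsWithStats(m.astype(np.uint8))
for i in range(1,n):
    if st[i,4]>150:print(st[i],ce[i].round(1))
Rm,g=placeT(.665,.001,np.radians(2.5))
for y in(0,):
  for p in[(-62,0,14),(-62,0,9.5),(-39,0,19),(0,0,19),(39,0,19),(58,0,19),(-39,12,18),(-39,-12,18),(39,12,18),(39,-12,18)]:
    u=proj(c,Rm.apply(np.array(p)/1e3)+g)[0];us=proj(s,Rm.apply(np.array(p)/1e3)+g)[0];print(p,u.round(0),f[int(u[1]),int(u[0])],us.round(1))
b=pickle.load(open('d0.pkl','rb'))
for k,a in(('side',s),('top',t)):
    d=(cv2.absdiff(a['frame'],b[k]['frame']).max(2)>60).astype(np.uint8);n,l,st,ce=cv2.connectedComponentsWithStats(d)
    print(k,[st[i].tolist() for i in range(1,n) if st[i,4]>60])
E
```

```text
[ 270  139  100  225 7555] [319.5 260.8]
[ 269  207   26   53 1300] [281.6 232.8]
[ 346  207   26   53 1294] [358.6 232.8]
(-62, 0, 14) [321. 150.] [ 35 118  51] [261.5 240.9]
(-62, 0, 9.5) [321. 149.] [ 35 118  51] [262.6 242.1]
(-39, 0, 19) [320. 188.] [ 29 139  60] [268.6 237.2]
(0, 0, 19) [320. 249.] [ 38 143  63] [282.9 233. ]
(39, 0, 19) [320. 304.] [ 38 138  61] [297.6 228.7]
(58, 0, 19) [320. 328.] [ 42 137  59] [305.  226.5]
(-39, 12, 18) [340. 188.] [162 153 138] [269.7 233.6]
(-39, -12, 18) [301. 188.] [62 62 57] [267.8 241.3]
(39, 12, 18) [338. 303.] [197 185 167] [298.6 225.1]
(39, -12, 18) [302. 303.] [52 47 41] [297.1 232.9]
side [[463, 0, 73, 83, 2790], [541, 0, 99, 95, 5504], [311, 35, 74, 17, 670], [150, 43, 116, 32, 1679], [522, 51, 16, 37, 313], [311, 56, 68, 23, 681], [376, 56, 125, 128, 5883], [129, 64, 117, 23, 842], [119, 75, 192, 144, 10519], [592, 95, 20, 12, 85], [574, 115, 19, 31, 273], [608, 124, 22, 28, 337], [629, 151, 11, 21, 98], [290, 163, 68, 31, 348], [387, 199, 21, 47, 411], [483, 198, 48, 43, 981], [313, 210, 26, 26, 444], [296, 227, 15, 8, 66], [263, 231, 33, 13, 128], [533, 236, 46, 24, 484], [391, 246, 23, 16, 256], [309, 286, 11, 32, 224], [285, 293, 12, 8, 64], [351, 301, 34, 90, 1349], [560, 375, 80, 98, 5034]]
top [[148, 36, 225, 444, 32000], [360, 45, 7, 35, 64], [373, 50, 8, 49, 89], [409, 209, 32, 77, 792], [345, 219, 7, 14, 61], [320, 220, 9, 15, 102], [266, 254, 13, 12, 81], [354, 319, 87, 33, 951], [302, 432, 46, 20, 292], [353, 435, 46, 45, 878], [594, 444, 46, 36, 875]]
```

```bash
python3 -c "
from bench import workorder
print(workorder.hand_in())"
```

```text
the job is handed in; nothing more can be done
None
```

The job is handed in: the spanner is in the red place and the brush in the green, each head up, in both clips and down against its foot stop; no verdict was returned.

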